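Make up the oil-immersion kit and the counting kit for the field microscopes

TASK

From the things at the front of the bench, make up two kits to go out with the field microscopes. Stand the oil bottle and the objective case in the narrow wooden carrier and lock them tight by driving the wooden wedge firmly down into the gap left at its leaning end board; set the tally counter in the round recess of the grey tray and the small white carton flat in the oblong one. Keep the oil bottle upright throughout, and leave the spare eyepiece where it stands.

Things in the scene. Friction and masses are not known exactly. Their poses are not given: they have to be found in the camera images.
- oil_bottle: Amber dropper bottle of immersion oil, standing at the front of the bench (another, at the back wall, is not meant), 68 mm high: round body 30 mm across up to 44 mm, then a black dropper cap 20 mm across. 35 g. Origin: centre of the underside, z up.
- objective_case: Screw-top case for an objective, standing, 59 mm high: round cream base 33 mm across up to 35 mm, then a round black cap 36 mm across. 60 g. Origin: centre of the underside, z up.
- tally_counter: Grey metal hand tally counter: round body 43 mm across and 28 mm high whose axis stands at y = -4 mm of this frame; thumb plunger at x = +10 mm, up to 40 mm high; small reset knob on the +y side, out to y = 26 mm. 110 g. Origin: centre of the underside, z up. Take the round body across x.
- carton: Small white flat carton, lying at the front of the bench (another, at the back wall, is not meant): 34 mm along its x, 62 mm along its y, 18 mm high. 45 g. Origin: centre of the underside, z up.
- wedge: Plain wooden wedge standing on its thin end, 55 mm high, 36 mm wide (x), 50 g. +y face upright, at y = +9 mm; -y face slopes 0.29 mm per mm of height, from y = -9 mm at the foot to -25 mm at the top: 18 mm thick at the foot, 34 mm at the top. Origin: centre of the underside of the foot, z up. At the start the sloping face looks to the robot's right, within 0.5 rad.
- carrier: Narrow open wooden box, fixed, its length along y. Origin: centre of the underside, on the bench. Floor 6 mm thick; inside 46 mm wide (x); side walls 8 mm thick, 30 mm high. Upright end board at +y, inner face at y = +48 mm, 54 mm high. Bottle and case stand one behind the other along y, in either order, close to the upright board: 66 mm long when touching.
- carrier_gap (a point): On the carrier: foot of the leaning end board's inner face (its y = -31 mm, on the floor, 6 mm up). The face leans out at the wedge's slope to y = -45 mm at 54 mm height. The wedge goes in here thin end down, sloping face to the board, upright face to the load; it binds with its foot 10 to 22 mm above the bench, and pushed down with about 15 N stays tight when let go.
- fitted_tray: Grey plastic tray, fixed to the bench, 98 mm in x, 162 mm in y, 14 mm thick, with two recesses 10 mm deep (floor 4 mm above the bench): a round one, 70 mm across, centred at y = +40 mm, for the tally counter; an oblong one, centred at y = -39 mm, 80 mm along x and 52 mm along y, for the carton (its long side along the tray's x). Origin: centre of the underside.
- spare_eyepiece: Black spare eyepiece standing on the bench, a bystander: 39 mm across, 46 mm high, narrower (24 mm) above 30 mm. Origin: centre of the underside. Not part of either kit. Two tall microscopes flank the work: the left one lies beyond y = 0.33 m where x > 0.42 m, the right one between y = -0.12 and -0.28 m where x > 0.47 m; carry things round in front of them.

How it is judged:
By the outcome, as a careful person would: the job done as asked, in the order asked, and still so for the second after the job is handed in, with the robot touching nothing.
It also fails if it takes over 144 s, if anything falls off the work surface, if the arm or the gripper's body presses on something with over 40 N, if the wrist force passes 120 N, or if a joint passes its speed limit or range.

ROBOT

A 6-joint arm with a two-finger parallel gripper is mounted at the origin on a cart in front of the work surface, level with it; the furniture and walls round the work are solid. World frame = base frame: x ahead of the robot, y to its left, z up, the work surface at z = 0. Lengths are in mm, angles in rad, forces in N, time in s.
With the tool pointing down it reaches from about 400 to 925 mm from the base axis. Payload 12.5 kg.
Tool frame: the origin (TCP) lies between the finger pads; the fingertips stand 11 mm ahead of it and the grasp point (between the pads) lies 8 mm behind it (env.tip_extent is the distance from the TCP to the fingertips, in mm); x points along the fingers, z is the direction in which the jaws open and shut, and the axes are right-handed (so a half turn about x gives the same grasp; the last joint's range is limited). The gripper opens to 95 mm and grips with 3 to 60 N. Pads are 20 mm wide; open, the fingers measure 119 mm over their backs; the gripper's body (75 mm by 180 mm) begins 59 mm behind the grasp point.
Start: joints at [1.075, 0.491, 1.559, -0, 1.092, -0.106], TCP at [237.487, 578.14, 225.661] pointing down, gripper open.
Joint ranges: [-3.1, 3.1], [-0.84, 2.19], [0.05, 2.79], [-1.13, 4.28], [0.06, 2.93], [-2.69, 2.69]. Speed limits (rad/s): [2.22, 2.22, 2.79, 3.14, 3.14, 3.14].

INTERFACE

Orientations are given as [roll, pitch, yaw] about the fixed x, y, z axes, in that order (R = Rz(yaw) Ry(pitch) Rx(roll)).
In Python, from cell import status, imaging, env gives the robot as it stands. The module is installed in compiled form; this text tells all that it offers.
- The arm moves only by the tool apply_moves, never from a script. Its argument "increments" is a list of rows, each a list of 5 numbers: the closure, from 0 (fully open) to 1 (shut), then the shift along the tool's x, y, z in mm, then the turn about the tool's x in degrees. A call has 1 to 10 rows; each row shifts and turns the commanded pose from where the row before left it, along the tool's axes as they then stand; what a row does not reach is not made up. A row lasts 1/10 s, in which the tool goes at most 50 mm and 8.59 degrees, less where a joint would pass 70% of its speed; a pose out of reach is approached as far as the arm can. A call with a gripper value outside its range is refused whole. The fingers move at their own pace and stop on an object; the grip force is fixed at half the most. Time passes only in rows, so rows that do not move let the fingers close. It gives the time, the measured TCP pose, the force and the opening at its end, in the units of the state.
- status.state(): the state, without advancing time (a new reading comes with each control period).
- imaging.read_camera(name): name is "scene" or "top" or "wrist"; returns a dict with "pixels" (420x560x3 uint8, red, green, blue), "fovy" (degrees; the focal length in pixels is half the picture's height over the tangent of half this angle, whatever the lens; pixels are square), "cx", "cy" (the principal point, pixels), "distortion" ([k1, k2, p1, p2, k3] as OpenCV has them; the pictures are not rectified), "R" (3x3) and "t" (3): a world point X has camera coordinates R X + t. Camera axes: x right, y down, z forward; pixel columns grow to the right and rows downward; lengths in mm; the calibration is good to about 2 mm. A picture is of the moment at which its call begins. There is no depth.
- env.job_done(): hands the job in, once; it reports no verdict.
The state is a dict: "t": time; "joints": joint angles; "qvel": joint speeds; "tau": joint torques, N m; "eef_pos": TCP position; "tcp_rot": TCP orientation; "ft_force": force on the tool from outside, world axes, zero at the start; "moment": the same for the moment, N m; "opening": opening from 0.0 (shut) to 1.0 (fully open).
Only numpy, scipy, OpenCV 4.12 (cv2) and the standard library are available. Lean on these libraries where they do the work, as an engineer would, in place of code of your own. Each camera call takes 0.05 s, during which the arm holds its last target. There are 200 camera calls.

## Working session

There is one attempt and no reset: what is moved stays moved. The work goes in short steps, Python scripts to look and compute and a tool call to move; the robot and the scene stay as the last step left them, time stands still between calls to the robot, and variables do not carry over. Pictures are saved under pics/ and viewed, about 12 in all and at most 16, crops included, and the job is handed in when it is done.

Besides the shell and the picture viewer there is one more tool, called after ">>>" as a command line: name --pt "numbers of a row" for each row, then --argument value for the rest. apply_moves: Moves the arm, as the interface text tells. Its arguments: {"type":"object","properties":{"increments":{"type":"array"}},"required":["increments"]}

```bash
mkdir -p pics; cat > h.py <<'E'
import numpy as np, cv2, pickle
from cell import status, imaging, env
def grab(name, fn):
    c=imaging.read_camera(name); cv2.imwrite(f'pics/{fn}.png',c['pixels'][:,:,::-1]); pickle.dump(c,open(f'pics/{fn}.pkl','wb')); return c
def load(fn): return pickle.load(open(f'pics/{fn}.pkl','rb'))
def K(c):
    f=c['pixels'].shape[0]/2/np.tan(np.radians(c['fovy'])/2); return np.array([[f,0,c['cx']],[0,f,c['cy']],[0,0,1]])
def ray(c,p):
    u=cv2.undistortPoints(np.array([[p]],float),K(c),np.array(c['distortion'],float)).ravel()
    R=np.array(c['R']);t=np.array(c['t']); return -R.T@t, R.T@np.array([u[0],u[1],1])
def onz(c,p,z):
    o,d=ray(c,p); return o+d*(z-o[2])/d[2]
def tri(c1,p1,c2,p2):
    a,d=ray(c1,p1);b,e=ray(c2,p2); s=np.linalg.lstsq(np.c_[d,-e],b-a,rcond=None)[0]
    P=a+d*s[0];Q=b+e*s[1]; return (P+Q)/2, np.linalg.norm(P-Q)
def proj(c,X):
    R=np.array(c['R']);return cv2.projectPoints(np.array(X,float).reshape(-1,1,3),cv2.Rodrigues(R)[0],np.array(c['t'],float),K(c),np.array(c['distortion'],float))[0].reshape(-1,2)
E
python3 - <<'E'
from h import *
np.set_printoptions(precision=3,suppress=True)
print(status.state())
for n in('top','scene','wrist'):
    c=grab(n,n+'0'); print(n,c['fovy'],c['cx'],c['cy'],c['distortion'],-np.array(c['R']).T@c['t'], np.array(c['R'])[2])
    
a=[cv2.imread(f'pics/{n}0.png') for n in('top','scene')]
E
```

```text
{'t': 0.0, 'joints': array([ 1.075,  0.492,  1.559,  0.   ,  1.092, -0.106]), 'qvel': array([ 0.   , -0.   ,  0.   ,  0.001, -0.   , -0.001]), 'tau': array([ -0.   , -61.265, -25.819,   0.069,   0.048,  -0.   ]), 'eef_pos': array([237.373, 577.909, 225.048]), 'tcp_rot': array([ 3.03 ,  1.57 , -2.072]), 'ft_force': array([-0.412, -0.601, -0.391]), 'moment': array([0.012, 0.036, 0.005]), 'opening': 0.998462261424236}
top 48.55918047717279 291.9033787495979 202.47412483675356 [-0.148  0.     0.     0.     0.   ] [ 389.142   31.2   1152.439] [ 0.092 -0.016 -0.996]
scene 57.918377840202936 271.67953142128124 203.3291547235274 [-0.023  0.     0.     0.     0.   ] [-276.093  536.871  446.177] [ 0.757 -0.509 -0.409]
wrist 58.91208335867477 286.7018295501494 207.82167914938606 [0.029 0.    0.    0.    0.   ] [177.157 602.29  385.003] [ 0.221 -0.091 -0.971]
```

View pics/top0.png

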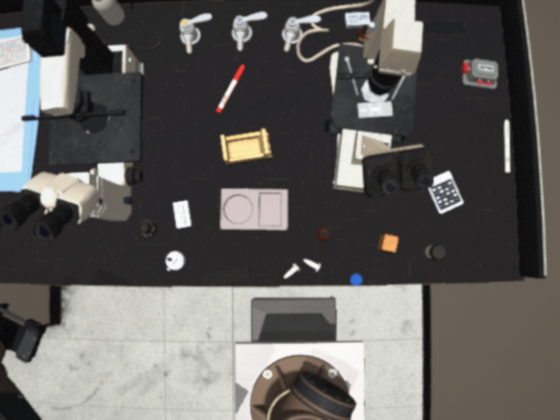

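View pics/scene0.png

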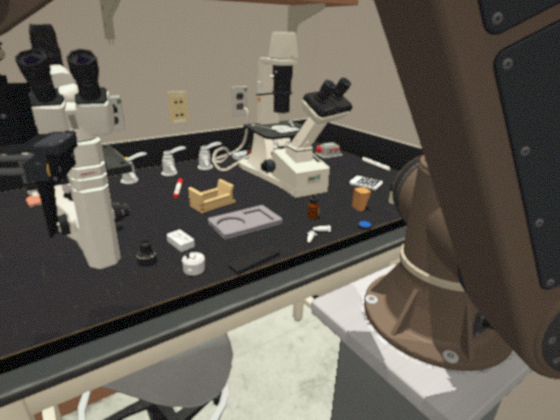

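The top view shows the carton (181,214), eyepiece (148,228), counter (174,261), tray (254,209), carrier (245,147), bottle (323,234), wedge (389,243) and case (434,252). The scene view agrees.

```bash
python3 - <<'E'
from h import *
np.set_printoptions(precision=1,suppress=True)
c=load('top0');s=load('scene0')
for n,p,q,z in [('carton',(181,214),(181,240),9),('eyep',(148,228),(147,254),25),('counter',(174,261),(194,264),28),('tray',(254,209),(245,221),14),('carrier',(245,147),(212,198),30),('bottle',(323,234),(313,210),50),('wedge',(389,243),(361,199),55),('case',(434,252),(395,195),59)]:
    print(n,onz(c,p,z),tri(c,p,s,q),onz(s,q,z))
R=np.array(load('wrist0')['R']);print(R, np.array(load('wrist0')['t']))
from scipy.spatial.transform import Rotation as Ro
st=status.state(); print(Ro.from_euler('xyz',st['tcp_rot']).as_matrix())
E
```

```text
carton [467.6 287.6   9. ] (array([467.1, 286.5,  10.3]), np.float64(1.809051970531235)) [468.6 285.    9. ]
eyep [432.6 365.7  25. ] (array([433.8, 370.4,  17.1]), np.float64(4.930443770015658)) [422.8 375.4  25. ]
counter [352.4 299.6  28. ] (array([351.9, 302.4,  15. ]), np.float64(0.640277852216113)) [332.6 309.3  28. ]
tray [478.4 106.2  14. ] (array([479.8, 107.9,   6.2]), np.float64(2.7581571232002675)) [467.3 116.5  14. ]
carrier [629.8 127.3  30. ] (array([632.5, 128.6,  18.5]), np.float64(0.6740937191524554)) [608.3 139.8  30. ]
bottle [415.  -59.4  50. ] (array([416. , -61.3,  21.7]), np.float64(1.0034236808825492)) [370.1 -21.   50. ]
wedge [ 391.8 -216.    55. ] (array([ 394.1, -220.2,   26. ]), np.float64(6.436698376016337)) [ 349.2 -164.9   55. ]
case [ 368.7 -324.1   59. ] (array([ 369.8, -334.3,   22.2]), np.float64(4.766792909548444)) [ 314.5 -256.3   59. ]
[[ 0.4  0.9 -0. ]
 [ 0.9 -0.4  0.2]
 [ 0.2 -0.1 -1. ]] [-624.3  -28.   389.6]
[[-0.  -0.9  0.4]
 [-0.   0.4  0.9]
 [-1.   0.  -0. ]]
```

View pics/wrist0.png

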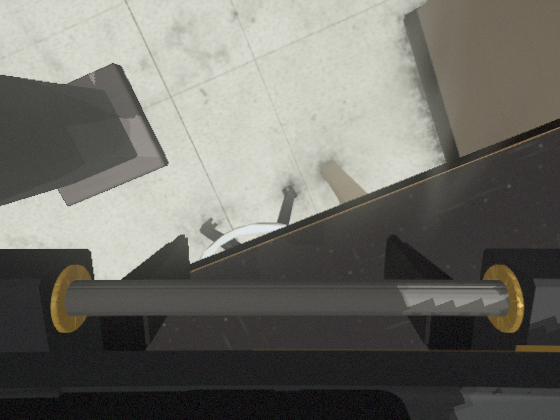

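The wrist view shows the bare bench edge and floor, with the gripper covering rows below about 250. I'll move to survey the left group with the tool y axis pointing outward.

>>> apply_moves --pt "0 0 -24 -24 0" --pt "0 0 -24 -24 0" --pt "0 0 -24 -24 0" --pt "0 0 -24 -24 0" --pt "0 0 -24 -24 0" --pt "0 0 -24 -24 0" --pt "0 0 -24 -24 0" --pt "0 0 -22 -22 0" --pt "0 0 0 0 8.5" --pt "0 0 0 0 8.5"

```text
t: 1.15
eef_pos: [341.4, 329.4, 225.7]
tcp_rot: [0.304, 1.571, 1.18]
ft_force: [0.2, 1.1, -0.4]
opening: 0.998
```

>>> apply_moves --pt "0 0 0 0 8.5" --pt "0 0 0 0 8.5" --pt "0 0 0 0 8.5" --pt "0 0 0 0 8.5" --pt "0 0 0 0 8.5" --pt "0 0 0 0 8.5" --pt "0 0 0 0 8.5" --pt "0 0 0 0 8.5" --pt "0 0 0 0 8.5" --pt "0 0 0 0 8.5"

```text
t: 2.15
eef_pos: [341.0, 330.1, 225.5]
tcp_rot: [-2.096, 1.571, -2.701]
ft_force: [-0.5, 1.0, -1.1]
opening: 0.999
```

>>> apply_moves --pt "0 0 0 0 8.5" --pt "0 0 0 0 8.5" --pt "0 0 0 0 8.5" --pt "0 0 0 0 8.5" --pt "0 0 0 0 8.5" --pt "0 0 0 0 8.5" --pt "0 0 0 0 4.67" --pt "0 0 0 0 0"

```text
t: 2.95
eef_pos: [341.0, 330.1, 225.6]
tcp_rot: [-1.204, 1.571, -2.776]
ft_force: [0.1, 0.6, 0.2]
opening: 0.996
```

```bash
cat >> h.py <<'E'
np.set_printoptions(precision=2,suppress=True)
def st():
    s=status.state(); r,p,y=s['tcp_rot']; from scipy.spatial.transform import Rotation as Ro
    M=Ro.from_euler('xyz',s['tcp_rot']).as_matrix()
    print('t%.1f'%s['t'],s['eef_pos'],'psi %.2f'%np.degrees(np.arctan2(M[1,2],M[0,2])),'xax',M[:,0],'F',s['ft_force'],'op %.1fmm'%(95*s['opening']),'q',s['joints'])
    return s,M
E
python3 -c "
from h import *
st();grab('wrist','wL1')"
```

```text
t3.0 [340.98 330.14 225.56] psi -90.07 xax [-0. -0. -1.] F [0.05 0.57 0.17] op 94.6mm q [0.63 0.28 1.91 0.   0.95 2.2 ]
```

View pics/wL1.png

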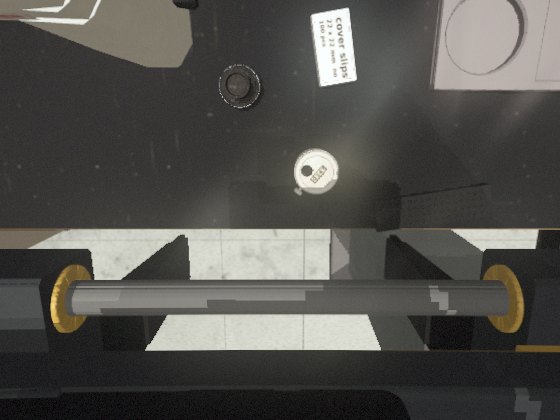

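The picture shows the counter (316,172) with its plunger (306,171) and reset knob (298,191). It also shows the carton (333,47), eyepiece (239,87) and tray (490,40). Next I'll take more views of the tray, the carrier and the right-hand group.

>>> apply_moves --pt "0 0 10 38 0" --pt "0 0 10 38 0" --pt "0 0 10 38 0" --pt "0 0 10 38 0" --pt "0 0 0 0 0"

```text
t: 3.5
eef_pos: [381.8, 175.2, 225.7]
tcp_rot: [0.301, 1.57, -1.271]
ft_force: [0.1, 0.1, 0.1]
opening: 1.002
```

```bash
python3 -c "
from h import *
st();grab('wrist','wL2')"
```

```text
t3.5 [381.76 175.2  225.68] psi -90.06 xax [ 0. -0. -1.] F [0.12 0.15 0.08] op 95.2mm q [ 0.27  0.2   2.03 -0.    0.91  1.85]
```

>>> apply_moves --pt "0 0 30 12.5 0" --pt "0 0 30 12.5 0" --pt "0 0 30 12.5 0" --pt "0 0 30 12.5 0" --pt "0 0 0 0 0"

```text
t: 4.05
eef_pos: [503.6, 128.1, 225.2]
tcp_rot: [1.684, 1.57, 0.114]
ft_force: [0.1, -0.8, 0.3]
opening: 1.002
```

```bash
python3 -c "
from h import *
st();grab('wrist','wC1')"
```

```text
t4.0 [503.62 128.09 225.15] psi -89.95 xax [ 0.  0. -1.] F [ 0.07 -0.76  0.27] op 95.2mm q [ 0.12  0.34  1.82 -0.    0.98  1.69]
```

>>> apply_moves --pt "0 0 0 35 0" --pt "0 0 0 35 0" --pt "0 0 0 0 0"

```text
t: 4.4
eef_pos: [500.0, 57.0, 225.6]
tcp_rot: [-1.249, 1.57, -2.82]
ft_force: [0.5, 0.7, -1.2]
opening: 0.998
```

```bash
python3 -c "
from h import *
st();grab('wrist','wC2')"
```

```text
t4.4 [500.    56.96 225.6 ] psi -90.01 xax [-0. -0. -1.] F [ 0.53  0.69 -1.24] op 94.8mm q [-0.02  0.32  1.85 -0.    0.97  1.55]
```

>>> apply_moves --pt "0 0 -17.5 30 0" --pt "0 0 -17.5 30 0" --pt "0 0 -17.5 30 0" --pt "0 0 -17.5 30 0" --pt "0 0 -17.5 32.5 0" --pt "0 0 -17.5 32.5 0" --pt "0 0 -17.5 32.5 0" --pt "0 0 -17.5 32.5 0" --pt "0 0 0 0 0"

```text
t: 5.35
eef_pos: [360.0, -192.9, 225.7]
tcp_rot: [0.636, 1.571, -0.936]
ft_force: [-0.2, 0.1, 0.4]
opening: 1.0
```

```bash
python3 -c "
from h import *
st();grab('wrist','wR1')"
```

```text
t5.3 [ 360.03 -192.88  225.71] psi -90.10 xax [ 0. -0. -1.] F [-0.2   0.07  0.41] op 95.0mm q [-0.65  0.18  2.05 -0.    0.91  0.92]
```

>>> apply_moves --pt "0 0 -5 35 0" --pt "0 0 -5 35 0" --pt "0 0 -5 35 0" --pt "0 0 0 0 0"

```text
t: 5.8
eef_pos: [347.0, -298.1, 225.5]
tcp_rot: [0.837, 1.57, -0.734]
ft_force: [0.2, -0.5, -0.0]
opening: 0.998
```

```bash
python3 -c "
from h import *
st();grab('wrist','wR2')
a=np.vstack([cv2.imread(f'pics/{n}.png')[:260] for n in('wC1','wR1')])
cv2.imwrite('pics/m1.png',a)"
```

```text
t5.8 [ 346.99 -298.07  225.47] psi -90.01 xax [ 0. -0. -1.] F [ 0.22 -0.48 -0.05] op 94.8mm q [-0.85  0.25  1.95  0.    0.94  0.72]
```

View pics/m1.png

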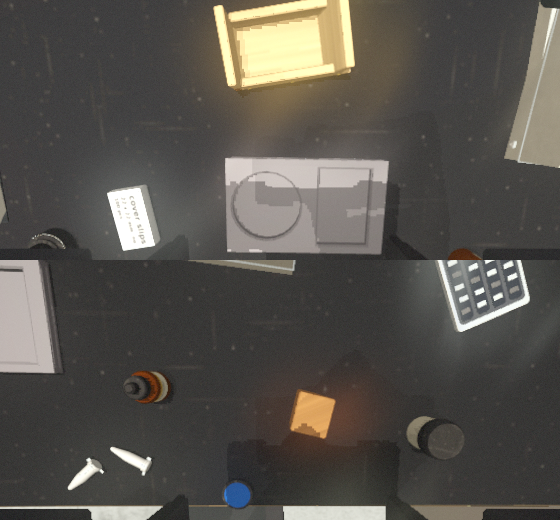

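The upper half shows the carrier with end boards at about (228,45) and (343,35), and the tray spanning (225,158) to (387,252). The lower half shows the bottle (130,385), wedge (313,415) and case (440,438). I'll crop these larger to pick exact corners.

```bash
python3 - <<'E'
from h import *
def crop(n,x,y,w,h,s,W,H):
    I=cv2.imread(f'pics/{n}.png')[y:y+h,x:x+w]; I=cv2.resize(I,None,fx=s,fy=s,interpolation=cv2.INTER_CUBIC)
    I=cv2.convertScaleAbs(I,alpha=1.3)
    for k in range(0,w,20): cv2.putText(I,str(x+k),(int(k*s),8),0,.28,(0,255,0)); cv2.line(I,(int(k*s),9),(int(k*s),13),(0,255,0))
    for k in range(20,h,20): cv2.putText(I,str(y+k),(0,int(k*s)+3),0,.28,(0,255,0)); cv2.line(I,(18,int(k*s)),(22,int(k*s)),(0,255,0))
    J=np.zeros((H,W,3),np.uint8); J[:min(H,I.shape[0]),:min(W,I.shape[1])]=I[:H,:W]; return J
a=np.hstack([crop('wC1',205,0,160,100,2.5,400,250),crop('wC2',110,0,160,100,2.5,400,250)])
b=np.hstack([crop('wR1',275,120,80,70,3.3,265,230),crop('wR2',190,120,90,80,2.9,262,232)[:230],crop('wL1',280,140,80,65,3.4,273,230)])
c=np.hstack([crop('wL2',40,0,1,1,1,1,120),])
cv2.imwrite('pics/m2.png',np.vstack([a,b[:, :800]]))
E
```

```text
(no output)
```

View pics/m2.png

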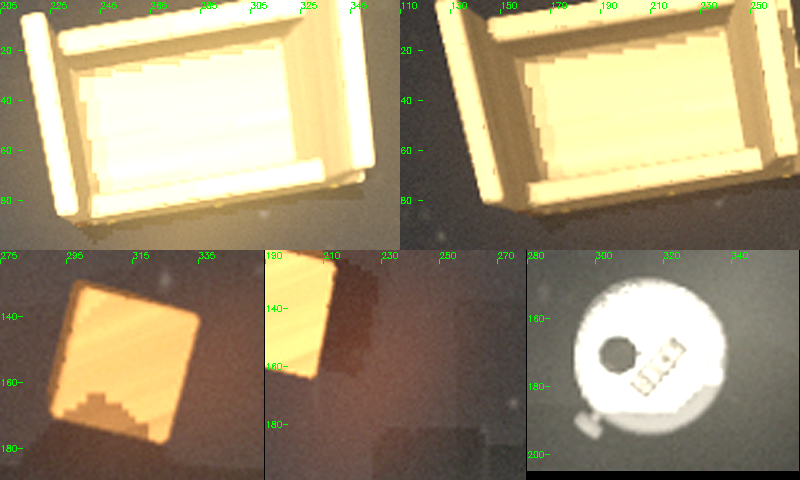

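The carrier's right-hand (-y) board leans outward, so its yaw is about +8°. The wedge top corners are near (298,131), (333,141), (324,178) and (290,169). The counter's knob points down-left and its plunger is left of centre. I'll crop the remaining items and run a first triangulation.

```bash
cat > crop.py <<'E'
from h import *
def crop(n,x,y,w,h,s,W,H,al=1.3):
    I=cv2.imread(f'pics/{n}.png')[y:y+h,x:x+w]; I=cv2.resize(I,None,fx=s,fy=s,interpolation=cv2.INTER_CUBIC)
    I=cv2.convertScaleAbs(I,alpha=al)
    for k in range(0,w,20): cv2.putText(I,str(x+k),(int(k*s),8),0,.28,(0,255,0)); cv2.line(I,(int(k*s),9),(int(k*s),13),(0,255,0))
    for k in range(20,h,20): cv2.putText(I,str(y+k),(0,int(k*s)+3),0,.28,(0,255,0)); cv2.line(I,(18,int(k*s)),(22,int(k*s)),(0,255,0))
    J=np.zeros((H,W,3),np.uint8); J[:min(H,I.shape[0]),:min(W,I.shape[1])]=I[:H,:W]; return J
E
python3 - <<'E'
from crop import *
a=np.hstack([crop('wR1',110,95,70,60,3.8,266,228,2),crop('wR2',0,80,70,60,3.8,266,228,2),crop('wR2',175,110,70,60,3.8,266,228,1)])
b=np.hstack([crop('wR1',395,140,80,70,3.3,266,230,3),crop('wR2',270,120,90,70,2.9,266,230,3),crop('wL2',130,130,80,65,3.3,266,230,.8)])
cv2.imwrite('pics/m3.png',np.vstack([a,b]))
t=load('top0');s=load('scene0')
for p,q in (((388,190),(327,90)),((420,184),(343,84))): print('eyep',tri(t,p,s,q))
A=load('wC1');B=load('wC2')
for n,p,q in [('upr near in',(235.4,84.8),(150,80.8)),('upr near out',(229,85),(144,81.6)),('lean near in',(347.8,66),(262,62.8)),('lean near out',(353.8,65.2),(268.6,61.2)),('upr far out',(213.8,5.6),(124.8,2))]: print(n,*tri(A,p,B,q))
for n,c,p,q in [('wallin A',A,(241,78.4),(335,64)),('wallin B',B,(161.2,73.6),(254,60)),('wallout A',A,(241.8,86.8),(335,72)),('wallout B',B,(161,82),(254,68))]:
    print(n,onz(c,p,30),onz(c,q,30))
# tray
for n in ('wC1','wL2','wC2'):
    c=load(n);hsv=cv2.cvtColor(c['pixels'],cv2.COLOR_RGB2HSV); m=((hsv[...,1]<60)&(hsv[...,2]>85)).astype(np.uint8)*255
    m=cv2.morphologyEx(m,cv2.MORPH_CLOSE,np.ones((9,9))); m[258:]=0
    for k in cv2.findContours(m,cv2.RETR_EXTERNAL,cv2.CHAIN_APPROX_NONE)[0]:
        if cv2.contourArea(k)>1500:
            r=cv2.minAreaRect(k); print(n,[np.round(v,1) for v in r[:2]],round(r[2],1),cv2.boundingRect(k))
            print(cv2.approxPolyDP(k,4,True).reshape(-1,2).tolist())
E
```

```text
eyep (array([ 491.65, -153.6 ,  314.7 ]), np.float64(11.756124761251431))
eyep (array([ 499.44, -212.63,  326.08]), np.float64(6.640646665863916))
upr near in [597.28 170.41  55.63] 0.8069838007786851
upr near out [596.99 176.02  54.08] 1.2842232771117936
lean near in [611.83  76.45  55.21] 1.18254060820594
lean near out [613.08  71.07  52.72] 0.5318270962808643
upr far out [657.67 186.14  51.58] 1.5783789595756852
wallin A [605.21 168.52  30.  ] [617.28  84.06  30.  ]
wallin B [605.27 168.73  30.  ] [616.87  85.13  30.  ]
wallout A [598.02 168.03  30.  ] [610.57  83.84  30.  ]
wallout B [598.14 169.54  30.  ] [610.19  85.3   30.  ]
wC1 [array([531.5,  83.5]), array([167.,  55.])] 90.0 (504, 0, 56, 168)
[[539, 0], [523, 88], [504, 127], [509, 130], [504, 158], [559, 167], [559, 8], [543, 7]]
wC1 [array([246.5, 128.5]), array([257., 329.])] 90.0 (82, 0, 330, 258)
[[82, 207], [88, 209], [97, 242], [92, 251], [108, 257], [148, 257], [176, 236], [188, 238], [190, 252], [214, 228], [226, 229], [227, 252], [236, 257], [237, 252], [380, 253], [390, 152], [379, 145], [380, 133], [387, 131], 
[... 1181 characters left out ...]
77], [261, 129], [277, 135], [318, 135], [326, 155], [357, 160], [384, 156], [418, 136], [442, 137], [460, 102]]
wL2 [array([16., 55.]), array([ 32., 110.])] 0.0 (0, 0, 33, 111)
[[0, 0], [0, 41], [10, 50], [10, 59], [0, 64], [0, 110], [20, 110], [32, 85], [14, 0]]
wC2 [array([ 63.3, 213.6]), array([66.4, 44. ])] 72.9 (33, 181, 60, 66)
[[75, 181], [33, 190], [52, 246], [92, 236]]
wC2 [array([234., 201.]), array([ 96., 164.])] 90.0 (152, 153, 165, 97)
[[152, 155], [160, 248], [184, 236], [189, 248], [312, 249], [315, 156]]
wC2 [array([495.5,  86.5]), array([173., 127.])] 90.0 (432, 0, 128, 174)
[[459, 0], [432, 153], [470, 162], [474, 170], [495, 165], [559, 173], [559, 0], [481, 0], [480, 5]]
```

View pics/m3.png

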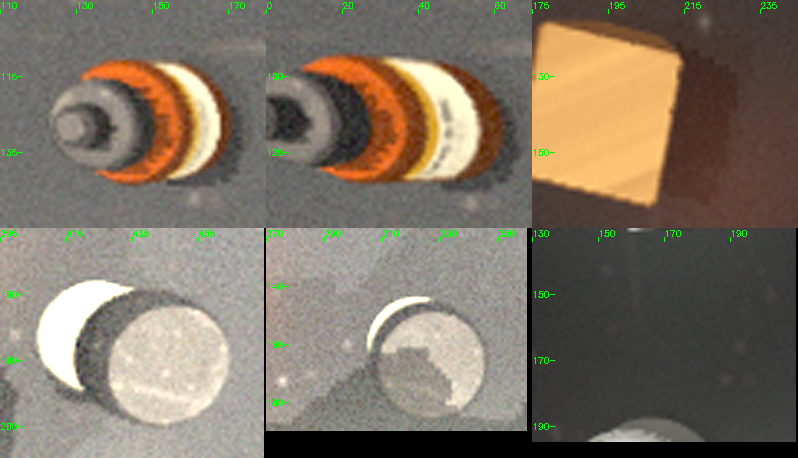

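```bash
python3 - <<'E'
from h import *
R1=load('wR1');R2=load('wR2');L1=load('wL1');L2=load('wL2');C1=load('wC1');C2=load('wC2')
print('bottle shoulder',*tri(R1,(144.5,126.8),R2,(20.3,111.3)), 'base',onz(R1,(155,127.5),0))
print('case top',*tri(R1,(445.9,181.4),R2,(326.7,167.1)))
W=[tri(R1,p,R2,q) for p,q in [((299.2,129.7),(177.9,115.8)),((335.6,140.6),(214.5,125.8)),((325.6,178.5),(207.6,164.2)),((290.2,169.1),(174.5,156.8))]]
for w in W: print('wedge',*w)
P=np.array([onz(R1,p,55) for p in [(299.2,129.7),(335.6,140.6),(325.6,178.5),(290.2,169.1)]]);print(P)
for a,b in ((0,1),(1,2),(2,3),(3,0)):
    d=P[b]-P[a]; print(np.linalg.norm(d),np.degrees(np.arctan2(d[1],d[0])))
print('tray C1',[onz(C1,p,14)[:2] for p in [(225,158),(387,161),(388,253),(226,251)]]); print('tray C2',[onz(C2,p,14)[:2] for p in [(152,155),(315,156)]])
for p,q in (((225,158),(152,155)),((387,161),(315,156.5))): print('tray tri',*tri(C1,p,C2,q))
c=onz(L1,(316.2,170.3),28);pl=onz(L1,(306.8,170.6),40);k=onz(L1,(297.9,191.2),18); print('counter',c,pl,k,np.degrees(np.arctan2(-(k-c)[0],(k-c)[1])))
# carton masks, white
for n in('wL1','wL2','wC1','wC2'):
    cc=load(n);m=(cc['pixels'].min(2)>150).astype(np.uint8)*255; m=cv2.morphologyEx(m,cv2.MORPH_CLOSE,np.ones((7,7)));m[255:]=0
    for kk in cv2.findContours(m,cv2.RETR_EXTERNAL,cv2.CHAIN_APPROX_NONE)[0]:
        r=cv2.minAreaRect(kk); a,b=sorted(r[1])
        if 800<cv2.contourArea(kk)<5000 and b<95:
            bx=cv2.boxPoints(r); w=np.array([onz(cc,p,18) for p in bx]); e=[np.linalg.norm(w[i]-w[i-1]) for i in range(2)]
            print(n,np.round(r[0],1),'a/b',round(a,1),round(b,1),w.mean(0),e,[round(np.degrees(np.arctan2(*(w[i]-w[i-1])[1::-1])),1) for i in range(2)])
E
```

```text
bottle shoulder [419.2  -67.96  47.05] 0.5511274032920372 base [417.62 -60.94   0.  ]
case top [ 372.05 -334.06   60.03] 0.24478606795211516
wedge [ 416.38 -204.81   51.95] 1.1604831171966457
wedge [ 407.55 -236.62   55.35] 0.15168128641847753
wedge [ 374.15 -228.72   54.69] 0.09860558440421358
wedge [ 380.46 -196.92   44.28] 1.5998368322665633
[[ 417.06 -204.77   55.  ]
 [ 407.61 -236.68   55.  ]
 [ 374.15 -228.68   55.  ]
 [ 382.73 -196.92   55.  ]]
33.27493002983827 -106.50484474140967
34.397577587343505 166.5550849107826
32.89911597564906 74.89125730273463
35.220239603693585 -12.88815064827547
tray C1 [array([532.  , 188.62]), array([528.88,  27.63]), array([431.9 ,  20.46]), array([434.13, 191.47])]
tray C2 [array([531.04, 189.42]), array([529.97,  27.96])]
tray tri [531.92 188.01  17.83] 0.9794423124477591
tray tri [529.38  28.11  15.82] 0.5774901292040835
counter [358.69 300.82  28.  ] [360.12 310.52  40.  ] [336.22 318.09  18.  ] 52.45186839914371
wL1 [494.5 240. ] a/b 22.0 85.0 [284.31 115.8   18.  ] [np.float64(24.010652769026954), np.float64(85.31839752743942)] [np.float64
[... 253 characters left out ...]
9940300047165), np.float64(34.53735526523146)] [np.float64(7.8), np.float64(-84.6)]
wL2 [160. 212.] a/b 42.0 44.0 [355.53 303.25  18.  ] [np.float64(44.23786378834982), np.float64(43.854288572574674)] [np.float64(-5.5), np.float64(-90.1)]
wL2 [167.7  93.8] a/b 36.7 71.5 [469.97 286.06  18.  ] [np.float64(63.45159328977577), np.float64(34.08537200712959)] [np.float64(7.7), np.float64(-78.2)]
wC1 [132.1 217.8] a/b 36.5 64.3 [470.88 284.67  18.  ] [np.float64(66.52346436477428), np.float64(37.06366954520194)] [np.float64(8.6), np.float64(-74.8)]
wC2 [ 59.5 215.1] a/b 33.2 65.8 [470.  285.9  18. ] [np.float64(66.56227696165473), np.float64(33.84762553011558)] [np.float64(9.1), np.float64(-71.8)]
```

Heights check out: carrier boards measured about 55 (54 given), case top 60 (59), wedge about 55, and the carton sides and tray corners also agree. The tray top reads 16–18 against 14. I'm taking these poses:

| Thing | Position (x, y) | Yaw |
|---|---|---|
| Carrier | (635, 126) | 8.3° |
| Tray | (481, 108) | about -1° |
| Case | (372, -334) | – |

I'll pick the case first, with the jaws along y.

>>> apply_moves --pt "0 0 12.5 18 0" --pt "0 0 12.5 18 0" --pt "0 40 0 0 0" --pt "0 40 0 0 0" --pt "0 40 0 0 0" --pt "0 40 0 0 0" --pt "0 19 0 0 0" --pt "0 0 0 0 0"

```text
t: 6.65
eef_pos: [371.2, -329.8, 44.6]
tcp_rot: [-2.483, 1.566, 2.232]
ft_force: [-0.2, -0.0, 1.6]
opening: 1.002
```

>>> apply_moves --pt "1 0 0 0 0" --pt "1 0 0 0 0" --pt "1 0 0 0 0" --pt "1 0 0 0 0" --pt "1 0 0 0 0" --pt "1 0 0 0 0" --pt "1 0 0 0 0" --pt "1 0 0 0 0"

```text
t: 7.45
eef_pos: [371.0, -332.8, 46.6]
tcp_rot: [2.853, 1.571, 1.282]
ft_force: [0.0, -0.5, -0.4]
opening: 0.383
```

```bash
python3 -c "
from h import *
st()"
```

```text
t7.5 [ 370.96 -332.84   46.6 ] psi -90.01 xax [ 0.  0. -1.] F [ 0.03 -0.51 -0.39] op 36.4mm q [-0.86  0.59  2.03  0.    0.52  0.71]
```

Opening is 36.4 mm, so the case cap is held. I'll lift it and carry it round in front of the right microscope.

>>> apply_moves --pt "1 -20 0 0 0" --pt "1 -40 0 0 0" --pt "1 -40 0 0 0" --pt "1 -40 0 0 0" --pt "1 0 6.2 -36.6 0" --pt "1 0 6.2 -36.6 0" --pt "1 0 6.2 -36.6 0" --pt "1 0 6.2 -36.6 0" --pt "1 0 6.2 -36.6 0" --pt "1 0 9.5 -37.5 0"

```text
t: 8.45
eef_pos: [411.2, -110.9, 186.6]
tcp_rot: [-2.423, 1.571, 2.289]
ft_force: [0.6, 0.2, 0.0]
opening: 0.366
```

>>> apply_moves --pt "1 0 9.5 -37.5 0" --pt "1 0 9.5 -37.5 0" --pt "1 0 9.5 -37.5 0" --pt "1 0 0 0 -8.5" --pt "1 0 0 0 -8.5" --pt "1 0 0 0 -8.5" --pt "1 0 0 0 -8.5" --pt "1 0 0 0 -8.5" --pt "1 0 0 0 -8.5" --pt "1 0 0 0 -8.5"

```text
t: 9.45
eef_pos: [439.9, 0.2, 186.5]
tcp_rot: [-3.047, 1.57, 2.71]
ft_force: [-0.6, -0.3, -0.2]
opening: 0.366
```

>>> apply_moves --pt "1 0 0 0 -8.5" --pt "1 0 0 0 -8.5" --pt "1 0 0 0 -8.5" --pt "1 0 0 0 -8.5" --pt "1 0 0 0 -4.8" --pt "1 0 0 0 0" --pt "1 0 0 0 0"

```text
t: 10.15
eef_pos: [439.9, 0.2, 186.6]
tcp_rot: [2.344, 1.571, 2.486]
ft_force: [0.2, -0.5, -0.4]
opening: 0.371
```

```bash
cat >> h.py <<'E'
CO=np.array([635.1,126.3]);CY=np.radians(8.3)
def car(x,y): return CO+np.array([x*np.cos(CY)-y*np.sin(CY),x*np.sin(CY)+y*np.cos(CY)])
def go(t,psi=None):
    s,M=st(); d=np.r_[t[0]-s['eef_pos'][0],t[1]-s['eef_pos'][1],(t[2]-s['eef_pos'][2]) if len(t)>2 else 0]
    print('tool shift',M.T@d); return s,M
E
python3 -c "
from h import *
t=car(0,27.5);print(t);go(t);grab('wrist','wh1')"
```

```text
[631.13 153.51]
t10.2 [439.93   0.18 186.57] psi 8.14 xax [-0.  0. -1.] F [ 0.22 -0.45 -0.41] op 35.3mm q [-0.15  0.28  2.04  0.    0.82 -0.29]
tool shift [ -0.01 124.7  210.99]
```

>>> apply_moves --pt "1 0 20.8 35.2 0" --pt "1 0 20.8 35.2 0" --pt "1 0 20.8 35.2 0" --pt "1 0 20.8 35.2 0" --pt "1 0 20.8 35.2 0" --pt "1 0 20.8 35.2 0" --pt "1 0 0 0 0" --pt "1 40 0 0 0" --pt "1 40 0 0 0" --pt "1 0 0 0 0"

```text
t: 11.2
eef_pos: [628.2, 153.5, 101.9]
tcp_rot: [3.137, 1.562, -3.003]
ft_force: [0.1, -0.3, 0.3]
opening: 0.368
```

```bash
python3 -c "
from h import *
t=car(0,27.5);print(t);go([*t,53]);grab('wrist','wh2');grab('scene','sh2');grab('top','th2')
from crop import *
cv2.imwrite('pics/m4.png',np.hstack([cv2.imread('pics/wh2.png')[:330,100:],cv2.resize(crop('sh2',170,150,90,82,3.6,330,300),None,fx=1,fy=1.1)]))"
```

```text
[631.13 153.51]
t11.2 [628.24 153.54 101.93] psi 8.21 xax [-0.01 -0.   -1.  ] F [ 0.09 -0.25  0.28] op 35.0mm q [ 0.14  0.66  1.61 -0.    0.88 -0.01]
tool shift [48.91 -0.44  3.29]
```

View pics/m4.png

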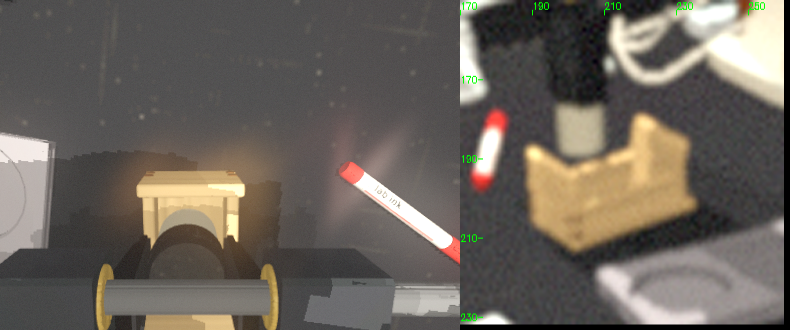

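The wrist view shows the case centred between the side walls (columns 150–235 against board centre 191) and just behind the upright board. The scene view agrees, so I'll lower it.

>>> apply_moves --pt "1 0 0 0 0" --pt "1 15 0 0 0" --pt "1 15 0 0 0" --pt "1 8 0 0 0" --pt "1 4 0 0 0" --pt "1 0 0 0 0" --pt "1 0 0 0 0"

```text
t: 12.05
eef_pos: [631.1, 154.2, 64.7]
tcp_rot: [0.436, 1.571, 0.581]
ft_force: [0.6, -0.5, -0.3]
opening: 0.368
```

```bash
python3 -c "
from h import *
t=car(0,27.5);go([*t,53])"
```

```text
t12.1 [631.15 154.2   64.72] psi 8.30 xax [ 0.  0. -1.] F [ 0.6  -0.47 -0.28] op 34.9mm q [ 0.14  0.71  1.63  0.    0.8  -0.01]
tool shift [11.72 -0.68 -0.12]
```

>>> apply_moves --pt "1 5 0 0 0" --pt "1 3 0 0 0" --pt "1 2 0 0 0" --pt "1 0 0 0 0" --pt "1 0 0 0 0"

```text
t: 12.55
eef_pos: [631.0, 154.2, 54.7]
tcp_rot: [0.638, 1.571, 0.783]
ft_force: [0.1, 0.3, 0.1]
opening: 0.37
```

>>> apply_moves --pt "1 0.8 0 0 0" --pt "1 0 0 0 0" --pt "1 0 0 0 0"

```text
t: 12.85
eef_pos: [631.0, 154.1, 53.9]
tcp_rot: [0.654, 1.571, 0.798]
ft_force: [0.5, -1.0, -0.6]
opening: 0.369
```

>>> apply_moves --pt "1 0 1.5 0 0" --pt "1 0 0 0 0" --pt "1 0 0 0 0"

```text
t: 13.15
eef_pos: [630.8, 155.7, 53.9]
tcp_rot: [0.964, 1.571, 1.109]
ft_force: [-0.4, 0.6, -0.0]
opening: 0.371
```

>>> apply_moves --pt "1 0 1 0 0" --pt "1 0 0 0 0" --pt "1 0.7 0 0 0" --pt "1 0 0 0 0" --pt "1 0 0 0 0"

```text
t: 13.65
eef_pos: [630.6, 156.6, 53.1]
tcp_rot: [1.649, 1.571, 1.794]
ft_force: [0.3, -0.0, -1.3]
opening: 0.372
```

>>> apply_moves --pt "0 0 0 0 0" --pt "0 0 0 0 0" --pt "0 0 0 0 0" --pt "0 0 0 0 0" --pt "0 -20 0 0 0" --pt "0 -40 0 0 0" --pt "0 -40 0 0 0" --pt "0 -30 0 0 0" --pt "0 0 -23.5 -30.2 0" --pt "0 0 -23.5 -30.2 0"

```text
t: 14.65
eef_pos: [577.2, 101.2, 183.9]
tcp_rot: [-0.084, 1.569, 0.063]
ft_force: [-0.6, -0.7, -0.3]
opening: 1.0
```

>>> apply_moves --pt "0 0 -23.5 -30.2 0" --pt "0 0 -23.5 -30.2 0" --pt "0 0 -23.5 -30.2 0" --pt "0 0 -23.5 -30.2 0" --pt "0 0 -23.5 -30.2 0" --pt "0 0 -23.5 -30.2 0" --pt "0 0 0 0 8.5" --pt "0 0 0 0 8.5" --pt "0 0 0 0 8.5" --pt "0 0 0 0 8.5"

```text
t: 15.65
eef_pos: [418.7, -64.4, 183.3]
tcp_rot: [0.32, 1.57, -0.135]
ft_force: [-0.3, 0.0, 0.4]
opening: 0.999
```

>>> apply_moves --pt "0 0 0 0 8.5" --pt "0 0 0 0 8.5" --pt "0 0 0 0 8.5" --pt "0 0 0 0 8.5" --pt "0 0 0 0 8.5" --pt "0 0 0 0 8.5" --pt "0 0 0 0 8.5" --pt "0 0 0 0 4.8" --pt "0 0 0 0 0" --pt "0 0 0 0 0"

```text
t: 16.65
eef_pos: [418.7, -64.3, 183.2]
tcp_rot: [1.573, 1.571, 0.005]
ft_force: [-0.2, -0.0, 0.6]
opening: 1.0
```

```bash
python3 -c "
from h import *
go([418.5,-64.5,37]);grab('wrist','wb1');grab('scene','sb1')
from crop import *
cv2.imwrite('pics/m5.png',np.hstack([cv2.imread('pics/wb1.png')[:330,100:460],crop('sb1',170,150,90,90,3.6,330,330)]))"
```

```text
t16.6 [418.69 -64.27 183.2 ] psi -89.85 xax [ 0.  0. -1.] F [-0.2  -0.02  0.58] op 95.0mm q [-0.31  0.27  2.08  0.    0.79  1.26]
tool shift [146.2   -0.23   0.23]
```

View pics/m5.png

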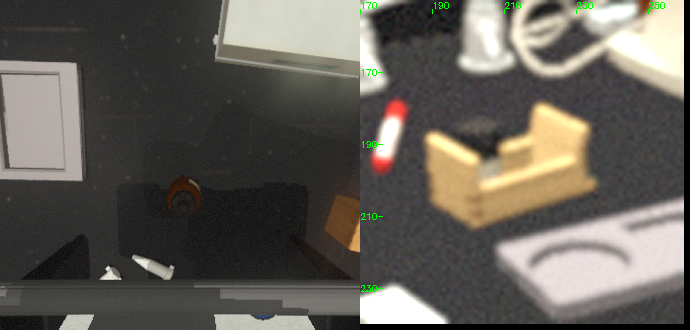

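The wrist view shows the bottle at about (283,195), and the scene crop shows the case standing upright at the board end. Next I'll check the bottle's x coordinate.

```bash
python3 -c "
from h import *
c=load('wb1');hsv=cv2.cvtColor(c['pixels'],cv2.COLOR_RGB2HSV)
m=((hsv[...,1]>120)&(hsv[...,2]>40)&((hsv[...,0]<14))).astype(np.uint8); m[:, :240]=0;m[:,320:]=0;m[:165]=0;m[225:]=0
y,x=np.nonzero(m);print(x.min(),x.max(),y.min(),y.max(),m.sum())
for z in(0,44): print(z,onz(c,((x.min()+x.max())/2,y.min()),z))
"
```

```text
267 300 176 210 402
0 [433.26 -62.07   0.  ]
44 [440.09 -62.47  44.  ]
```

Centre x is 418.3, which agrees. I'll descend, shifting 2 mm towards +y.

>>> apply_moves --pt "0 40 0 -2 0" --pt "0 40 0 0 0" --pt "0 40 0 0 0" --pt "0 26 0 0 0" --pt "0 0 0 0 0" --pt "0 0 0 0 0"

```text
t: 17.35
eef_pos: [418.7, -62.3, 37.4]
tcp_rot: [-1.978, 1.57, 2.735]
ft_force: [0.7, -0.6, 0.2]
opening: 1.001
```

>>> apply_moves --pt "1 0 0 0 0" --pt "1 0 0 0 0" --pt "1 0 0 0 0" --pt "1 0 0 0 0" --pt "1 0 0 0 0" --pt "1 0 0 0 0" --pt "1 0 0 0 0" --pt "1 0 0 0 0"

```text
t: 18.15
eef_pos: [418.7, -62.3, 37.1]
tcp_rot: [-2.5, 1.571, 2.212]
ft_force: [-0.5, -0.3, -0.6]
opening: 0.386
```

```bash
python3 -c "
from h import *
st()"
```

```text
t18.1 [418.68 -62.25  37.06] psi -90.00 xax [-0.  0. -1.] F [-0.52 -0.31 -0.59] op 36.7mm q [-0.3   0.55  2.21  0.    0.37  1.27]
```

>>> apply_moves --pt "1 0 0 0 0" --pt "1 0 0 0 0" --pt "1 0 0 0 0" --pt "1 0 0 0 0"

```text
t: 18.55
eef_pos: [418.7, -62.2, 37.1]
tcp_rot: [-2.922, 1.571, 1.791]
ft_force: [-0.1, 0.6, 0.2]
opening: 0.291
```

```bash
python3 -c "
from h import *
st();print(car(0,-7.5))"
```

```text
t18.6 [418.68 -62.24  37.09] psi -90.00 xax [-0.  0. -1.] F [-0.08  0.64  0.22] op 27.6mm q [-0.3   0.55  2.21  0.    0.37  1.27]
[636.18 118.88]
```

>>> apply_moves --pt "1 -20 0 0 0" --pt "1 -40 0 0 0" --pt "1 -40 0 0 0" --pt "1 -40 0 0 0" --pt "1 0 7.3 -27 0" --pt "1 0 7.3 -27 0" --pt "1 0 7.3 -27 0" --pt "1 0 0 0 0" --pt "1 0 0 0 -8.5" --pt "1 0 0 0 -8.5"

```text
t: 19.55
eef_pos: [440.3, 18.6, 177.0]
tcp_rot: [-1.953, 1.57, 3.063]
ft_force: [-0.3, 1.0, -0.3]
opening: 0.292
```

>>> apply_moves --pt "1 0 0 0 -8.5" --pt "1 0 0 0 -8.5" --pt "1 0 0 0 -8.5" --pt "1 0 0 0 -8.5" --pt "1 0 0 0 -8.5" --pt "1 0 0 0 -8.5" --pt "1 0 0 0 -8.5" --pt "1 0 0 0 -8.5" --pt "1 0 0 0 -8.5" --pt "1 0 0 0 -4.8"

```text
t: 20.55
eef_pos: [440.3, 18.2, 177.0]
tcp_rot: [2.934, 1.57, 3.085]
ft_force: [0.5, 0.6, -0.9]
opening: 0.299
```

>>> apply_moves --pt "1 0 0 0 0" --pt "1 0 0 0 0"

```text
t: 20.75
eef_pos: [440.4, 18.4, 177.1]
tcp_rot: [2.634, 1.571, 2.776]
ft_force: [0.6, -0.2, -0.4]
opening: 0.295
```

```bash
python3 -c "
from h import *
print(car(0,-5.5));go([*car(0,-5.5),44])"
```

```text
[635.89 120.86]
t20.8 [440.44  18.4  177.07] psi 8.13 xax [-0.  0. -1.] F [ 0.6  -0.19 -0.4 ] op 28.0mm q [-0.11  0.3   2.05  0.    0.79 -0.25]
tool shift [133.04  73.78 207.99]
```

>>> apply_moves --pt "1 0 12.3 34.7 0" --pt "1 0 12.3 34.7 0" --pt "1 0 12.3 34.7 0" --pt "1 0 12.3 34.7 0" --pt "1 0 12.3 34.7 0" --pt "1 0 12.3 34.7 0" --pt "1 0 0 0 0" --pt "1 30 0 0 0" --pt "1 0 0 0 0" --pt "1 0 0 0 0"

```text
t: 21.75
eef_pos: [635.5, 121.4, 147.2]
tcp_rot: [3.048, 1.569, -3.092]
ft_force: [0.9, -0.7, -0.6]
opening: 0.292
```

```bash
python3 -c "
from h import *
go([*car(0,-5.5),44]);grab('wrist','wh3');grab('scene','sh3')
from crop import *
cv2.imwrite('pics/m6.png',np.hstack([cv2.imread('pics/wh3.png')[:350,100:460],crop('sh3',170,150,90,90,3.6,330,350)]))"
```

```text
t21.8 [635.47 121.44 147.2 ] psi 8.23 xax [-0. -0. -1.] F [ 0.87 -0.72 -0.59] op 27.7mm q [ 0.09  0.6   1.58  0.    0.96 -0.06]
tool shift [103.2   -0.65   0.48]
```

View pics/m6.png

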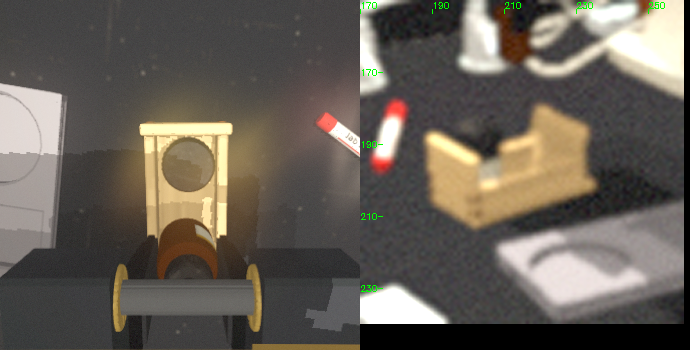

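The case cap is at (288,165) in the carrier. I'll compute where it stands before lowering the bottle.

```bash
python3 -c "
from h import *
c=load('wh3')
def loc(p,z):
    d=onz(c,p,z)[:2]-CO; return np.array([d@[np.cos(CY),np.sin(CY)],d@[-np.sin(CY),np.cos(CY)]])
print('case c',loc((288,165),65),'top',loc((288,138),65),'bot',loc((288,192),65))
print('board in',loc((240,134.5),54),loc((331,134.5),54),'ends out',loc((240,125),54),loc((332,125),54))
print('walls in',loc((258,200),30),loc((315,200),30))
"
```

```text
case c [ 1.79 29.86] top [ 1.82 47.14] bot [ 1.75 11.93]
board in [-30.18  48.91] [30.56 48.74] ends out [-29.97  55.08] [31.05 54.91]
walls in [-21.06  -1.23] [22.43 -1.36]
```

>>> apply_moves --pt "1 30 0 0 0" --pt "1 25 0 0 0" --pt "1 15 0 0 0" --pt "1 15 0 0 0" --pt "1 8 0 0 0" --pt "1 5 0 0 0" --pt "1 3 0 0 0" --pt "1 1 0 0 0" --pt "1 0 0 0 0" --pt "1 0 0 0 0"

```text
t: 22.85
eef_pos: [636.2, 121.9, 45.6]
tcp_rot: [0.045, 1.57, 0.19]
ft_force: [0.3, 0.2, -0.8]
opening: 0.296
```

```bash
python3 -c "
from h import *
go([*car(0,-5.5),43.1])"
```

```text
t22.9 [636.16 121.87  45.59] psi 8.30 xax [ 0.  0. -1.] F [ 0.33  0.19 -0.78] op 28.1mm q [ 0.09  0.73  1.65  0.    0.76 -0.06]
tool shift [ 2.49 -0.96 -0.41]
```

>>> apply_moves --pt "1 2.2 0 0 0" --pt "1 0 0 0 0" --pt "1 0 0 0 0" --pt "0 0 0 0 0" --pt "0 0 0 0 0" --pt "0 0 0 0 0" --pt "0 0 0 0 0" --pt "0 0 0 0 0" --pt "0 0 0 0 0" --pt "0 0 0 0 0"

```text
t: 23.85
eef_pos: [636.0, 121.8, 42.9]
tcp_rot: [1.186, 1.571, 1.33]
ft_force: [0.2, 0.9, -0.2]
opening: 0.825
```

>>> apply_moves --pt "0 -20 0 0 0" --pt "0 -40 0 0 0" --pt "0 -40 0 0 0" --pt "0 -40 0 0 0" --pt "0 0 -12.1 -34.8 0" --pt "0 0 -12.1 -34.8 0" --pt "0 0 -12.1 -34.8 0" --pt "0 0 -12.1 -34.8 0" --pt "0 0 -12.1 -34.8 0" --pt "0 0 -12.1 -34.8 0"

```text
t: 24.85
eef_pos: [438.4, 19.4, 183.0]
tcp_rot: [-0.034, 1.57, 0.111]
ft_force: [0.1, -0.4, 0.3]
opening: 0.999
```

>>> apply_moves --pt "0 0 0 0 7.6" --pt "0 0 0 0 7.5" --pt "0 0 0 0 7.5" --pt "0 33 0 0 0" --pt "0 33 0 0 0" --pt "0 33 0 0 0" --pt "0 0 0 0 0" --pt "0 0 0 0 0"

```text
t: 25.65
eef_pos: [439.9, 19.8, 84.3]
tcp_rot: [-3.089, 1.57, 2.944]
ft_force: [-0.5, -0.5, 0.6]
opening: 1.0
```

```bash
python3 -c "
from h import *
go([405,-60,85]);grab('scene','sh4')
from crop import *
cv2.imwrite('pics/m7.png',crop('sh4',150,60,220,170,3.4,748,578))
c=load('wR1');print(onz(c,(295,12),0),onz(load('wb1'),(315,60),0),onz(load('wb1'),(315,60),50))
"
```

```text
t25.6 [439.91  19.85  84.34] psi -14.30 xax [-0.  0. -1.] F [-0.51 -0.52  0.61] op 95.0mm q [-0.11  0.47  2.14  0.    0.53  0.14]
tool shift [ -0.64 -85.99 -14.1 ]
[ 523.07 -202.02    0.  ] [534.   -89.33   0.  ] [527.08 -85.81  50.  ]
```

View pics/m7.png

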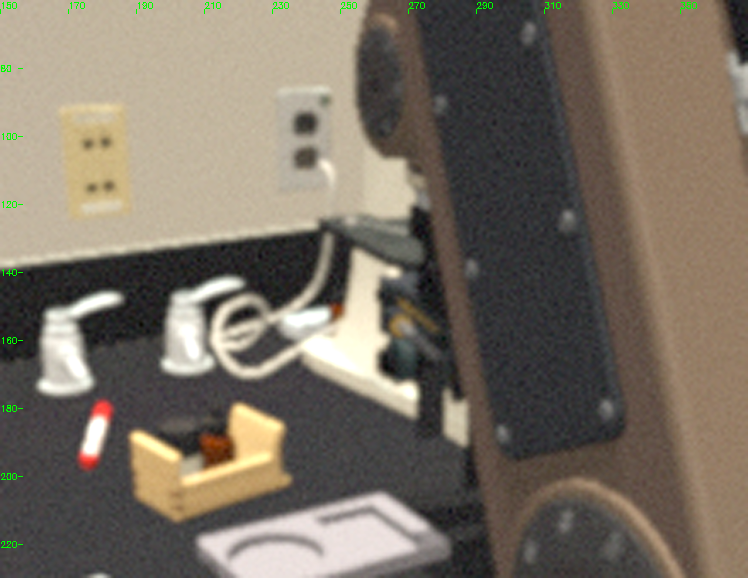

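The bottle and case both stand upright in the carrier, and the microscope's low parts are at x > 520. I'll approach the wedge low.

>>> apply_moves --pt "0 0 -28.7 -4.7 0" --pt "0 0 -28.7 -4.7 0" --pt "0 0 -28.7 -4.7 0" --pt "0 0 -29.9 5.9 0" --pt "0 0 -29.9 5.9 0" --pt "0 0 -29.9 5.9 0" --pt "0 0 -29.9 5.9 0" --pt "0 0 -29.9 5.9 0" --pt "0 0 0 0 0" --pt "0 0 0 0 0"

```text
t: 26.7
eef_pos: [396.8, -212.8, 85.2]
tcp_rot: [-0.316, 1.569, -0.567]
ft_force: [-0.3, 0.2, -0.7]
opening: 1.002
```

```bash
python3 -c "
from h import *
go([396.6,-212,38])"
```

```text
t26.7 [ 396.75 -212.78   85.24] psi -14.39 xax [ 0. -0. -1.] F [-0.34  0.17 -0.65] op 95.2mm q [-0.64  0.47  2.12  0.    0.55 -0.39]
tool shift [47.24  0.74 -0.43]
```

>>> apply_moves --pt "0 25 0 0 0" --pt "0 22 0 0 0" --pt "0 0 0 0 0" --pt "1 0 0 0 0" --pt "1 0 0 0 0" --pt "1 0 0 0 0" --pt "1 0 0 0 0" --pt "1 0 0 0 0" --pt "1 0 0 0 0" --pt "1 0 0 0 0"

```text
t: 27.7
eef_pos: [396.6, -212.3, 37.0]
tcp_rot: [0.547, 1.571, 0.297]
ft_force: [-0.8, 0.3, -0.4]
opening: 0.467
```

>>> apply_moves --pt "1 0 0 0 0" --pt "1 0 0 0 0" --pt "1 0 0 0 0" --pt "1 0 0 0 0"

```text
t: 28.1
eef_pos: [396.5, -212.2, 36.9]
tcp_rot: [2.446, 1.571, 2.196]
ft_force: [-0.3, 0.9, 0.3]
opening: 0.376
```

```bash
python3 -c "
from h import *
st()"
```

```text
t28.1 [ 396.47 -212.23   36.88] psi -14.30 xax [-0.  0. -1.] F [-0.3   0.87  0.28] op 35.8mm q [-0.64  0.57  2.15  0.    0.42 -0.39]
```

>>> apply_moves --pt "1 -20 0 0 0" --pt "1 -28 0 0 0" --pt "1 0 29.9 -5.9 0" --pt "1 0 29.9 -5.9 0" --pt "1 0 29.9 -5.9 0" --pt "1 0 29.9 -5.9 0" --pt "1 0 29.9 -5.9 0" --pt "1 0 28.7 4.7 0" --pt "1 0 28.7 4.7 0" --pt "1 0 28.7 4.7 0"

```text
t: 29.1
eef_pos: [440.2, 21.1, 85.0]
tcp_rot: [0.543, 1.571, 0.294]
ft_force: [-0.0, -0.1, -0.8]
opening: 0.379
```

>>> apply_moves --pt "1 -33 0 0 0" --pt "1 -33 0 0 0" --pt "1 -33 0 0 0" --pt "1 0 0 0 -7.6" --pt "1 0 0 0 -7.5" --pt "1 0 0 0 -7.5" --pt "1 0 0 0 0" --pt "1 0 0 0 0"

```text
t: 29.9
eef_pos: [439.8, 19.9, 183.9]
tcp_rot: [1.912, 1.571, 2.053]
ft_force: [-0.4, -0.1, 0.4]
opening: 0.378
```

```bash
python3 -c "
from h import *
go([*car(0,-33),120]);grab('wrist','ww1')
cv2.imwrite('pics/m8.png',cv2.resize(cv2.imread('pics/ww1.png')[180:400,180:400],None,fx=2.7,fy=2.7))"
```

```text
t29.9 [439.78  19.85 183.87] psi 8.08 xax [-0.  0. -1.] F [-0.38 -0.08  0.41] op 35.9mm q [-0.11  0.29  2.04  0.    0.81 -0.25]
tool shift [ 63.87  44.94 208.47]
```

View pics/m8.png

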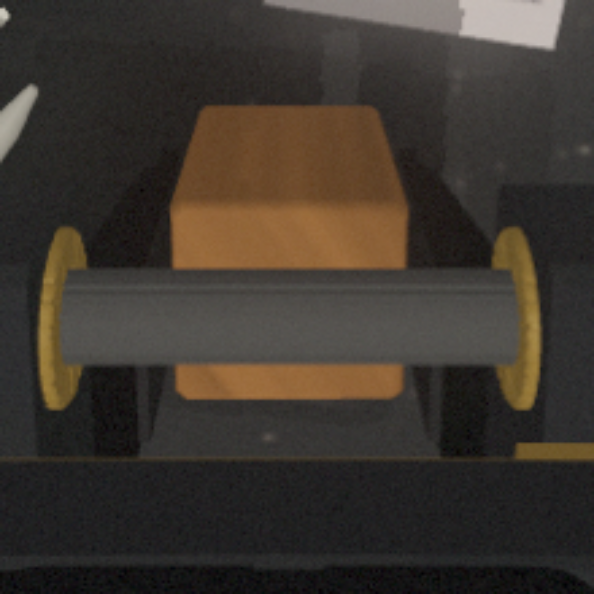

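The view shows the held wedge square to the jaws. Its top +y edge is at row 256, top -y edge at row 327 and foot edge at row 220.

```bash
python3 -c "
from h import *
c=load('ww1');s,M=st();
for r,z in((255.9,202),(327.4,202),(219.6,147)): print(M.T@(onz(c,(287.4,r),z)-s['eef_pos']))"
```

```text
t29.9 [439.77  19.84 183.84] psi 8.09 xax [-0.  0. -1.] F [ 0.29 -0.   -0.49] op 35.5mm q [-0.11  0.29  2.04  0.    0.81 -0.25]
[-18.16  10.55   1.5 ]
[-18.16 -21.67   1.45]
[36.84 10.47  1.66]
```

>>> apply_moves --pt "1 0 7.8 34.7 0" --pt "1 0 7.8 34.7 0" --pt "1 0 7.8 34.7 0" --pt "1 0 7.8 34.7 0" --pt "1 0 7.8 34.7 0" --pt "1 0 7.8 34.7 0" --pt "1 0 0 0 0.2" --pt "1 40 0 0 0" --pt "1 0 0 0 0" --pt "1 0 0 0 0"

```text
t: 30.95
eef_pos: [638.5, 96.0, 143.9]
tcp_rot: [3.007, 1.569, -3.136]
ft_force: [-0.2, -0.7, -0.8]
opening: 0.373
```

```bash
python3 -c "
from h import *
go([*car(0,-31),97]);c=grab('wrist','ww2')
I=cv2.imread('pics/ww2.png')[40:340,100:460]; cv2.imwrite('pics/m9.png',cv2.resize(cv2.convertScaleAbs(I,alpha=1.3),None,fx=2,fy=2)[:600,:720])"
```

```text
t30.9 [638.54  96.04 143.94] psi 8.02 xax [-0. -0. -1.] F [-0.25 -0.73 -0.76] op 35.5mm q [ 0.05  0.61  1.59  0.    0.95 -0.09]
tool shift [46.94 -0.57  1.06]
```

View pics/m9.png

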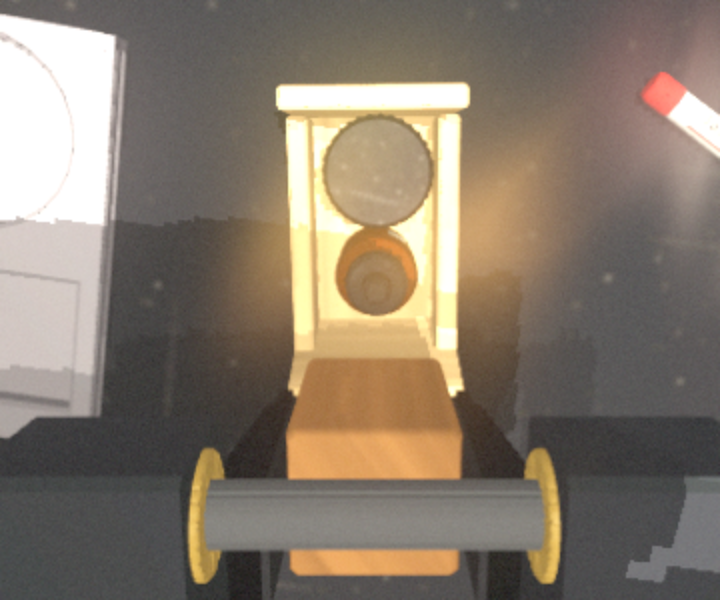

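The view shows the wedge aligned over the gap, with the case against the board and the bottle touching or nearly touching the case. I'll lower it in stages.

>>> apply_moves --pt "1 20 0 0 -0.2" --pt "1 20 0 0 0" --pt "1 10 0 0 0" --pt "1 0 0 0 0" --pt "1 0 0 0 0"

```text
t: 31.5
eef_pos: [639.6, 96.2, 95.2]
tcp_rot: [-0.045, 1.569, 0.1]
ft_force: [0.3, 0.3, -0.1]
opening: 0.373
```

```bash
python3 -c "
from h import *
s,M=go([*car(0,-31),67]);grab('wrist','ww3')"
```

```text
t31.5 [639.6   96.17  95.15] psi 8.28 xax [ 0.  0. -1.] F [ 0.35  0.26 -0.09] op 35.4mm q [ 0.05  0.66  1.62  0.    0.85 -0.1 ]
tool shift [28.15 -0.54 -0.15]
```

>>> apply_moves --pt "1 3 -1 0 0" --pt "1 5 0 0 0" --pt "1 5 0 0 0" --pt "1 3 0 0 0" --pt "1 0 0 0 0" --pt "1 0 0 0 0"

```text
t: 32.15
eef_pos: [639.2, 95.2, 77.7]
tcp_rot: [2.697, 1.57, 2.842]
ft_force: [0.7, 1.0, -0.9]
opening: 0.373
```

>>> apply_moves --pt "1 3 0 0 0" --pt "1 3 0 0 0" --pt "1 0 0 0 0" --pt "1 0 0 0 0"

```text
t: 32.55
eef_pos: [639.2, 95.2, 71.8]
tcp_rot: [2.786, 1.57, 2.931]
ft_force: [0.2, 0.1, 0.6]
opening: 0.377
```

```bash
python3 -c "
from h import *
s,M=go([*car(0,-31),57]);print(M.T@s['ft_force'])"
```

```text
t32.5 [639.17  95.22  71.78] psi 8.30 xax [-0.  0. -1.] F [0.16 0.06 0.57] op 35.8mm q [ 0.05  0.69  1.64  0.    0.81 -0.1 ]
tool shift [14.78  0.34  0.46]
[-0.57  0.04  0.17]
```

>>> apply_moves --pt "1 2 0.2 0 0" --pt "1 2 0.3 0 0" --pt "1 0 0 0 0" --pt "1 0 0 0 0"

```text
t: 32.95
eef_pos: [639.1, 95.7, 67.8]
tcp_rot: [2.284, 1.571, 2.429]
ft_force: [-0.2, 0.1, -0.3]
opening: 0.377
```

>>> apply_moves --pt "1 2 0.5 0 0" --pt "1 1.5 0.4 0 0" --pt "1 0 0 0 0" --pt "1 0 0 0 0"

```text
t: 33.35
eef_pos: [639.0, 96.6, 64.4]
tcp_rot: [2.274, 1.571, 2.419]
ft_force: [-0.3, 0.5, -0.8]
opening: 0.378
```

>>> apply_moves --pt "1 1 0.3 0 0" --pt "1 1 0.3 0 0" --pt "1 0 0 0 0" --pt "1 0 0 0 0"

```text
t: 33.75
eef_pos: [638.9, 97.2, 62.3]
tcp_rot: [2.55, 1.571, 2.695]
ft_force: [0.7, -0.4, -1.0]
opening: 0.378
```

>>> apply_moves --pt "1 1 0.3 0 0" --pt "1 1 0.3 0 0" --pt "1 0 0 0 0" --pt "1 0 0 0 0"

```text
t: 34.15
eef_pos: [638.8, 97.8, 60.3]
tcp_rot: [2.676, 1.571, 2.82]
ft_force: [0.2, -0.4, -0.4]
opening: 0.376
```

>>> apply_moves --pt "1 1 0.3 0 0" --pt "1 0 0 0 0" --pt "1 0 0 0 0"

```text
t: 34.45
eef_pos: [638.8, 98.1, 59.4]
tcp_rot: [2.001, 1.571, 2.146]
ft_force: [-0.5, -0.1, -0.3]
opening: 0.376
```

>>> apply_moves --pt "1 1 0.3 0 0" --pt "1 0 0 0 0" --pt "1 0 0 0 0"

```text
t: 34.75
eef_pos: [638.7, 98.4, 58.4]
tcp_rot: [1.997, 1.571, 2.142]
ft_force: [-0.1, -0.5, -0.2]
opening: 0.378
```

>>> apply_moves --pt "1 1 0 0 0" --pt "1 0 0 0 0" --pt "1 1 0 0 0" --pt "1 0 0 0 0" --pt "1 0 0 0 0"

```text
t: 35.25
eef_pos: [638.9, 98.7, 56.7]
tcp_rot: [0.49, 1.57, 0.634]
ft_force: [0.5, 4.0, 3.9]
opening: 0.376
```

>>> apply_moves --pt "1 1 0 0 0" --pt "1 0 0 0 0" --pt "1 0 0 0 0"

```text
t: 35.55
eef_pos: [639.0, 99.0, 55.9]
tcp_rot: [0.524, 1.57, 0.669]
ft_force: [0.1, 6.5, 7.1]
opening: 0.374
```

>>> apply_moves --pt "1 1 0 0 0" --pt "1 0 0 0 0" --pt "1 0 0 0 0"

```text
t: 35.85
eef_pos: [639.0, 99.2, 55.1]
tcp_rot: [0.54, 1.569, 0.685]
ft_force: [-2.2, 7.8, 7.1]
opening: 0.378
```

>>> apply_moves --pt "1 1 0.3 0 0" --pt "1 0 0 0 0" --pt "1 0 0 0 0"

```text
t: 36.15
eef_pos: [639.1, 99.5, 54.1]
tcp_rot: [0.454, 1.569, 0.599]
ft_force: [-1.1, 7.9, 7.3]
opening: 0.377
```

>>> apply_moves --pt "1 1 0.3 0 0" --pt "1 0 0 0 0" --pt "1 0 0 0 0"

```text
t: 36.45
eef_pos: [639.1, 99.8, 53.2]
tcp_rot: [0.35, 1.569, 0.495]
ft_force: [-1.1, 7.4, 8.9]
opening: 0.376
```

>>> apply_moves --pt "1 1 0.3 0 0" --pt "1 0 0 0 0" --pt "1 0 0 0 0"

```text
t: 36.75
eef_pos: [639.2, 100.0, 52.5]
tcp_rot: [0.242, 1.569, 0.388]
ft_force: [-1.3, 7.5, 10.5]
opening: 0.379
```

>>> apply_moves --pt "1 1 0.2 0 0" --pt "1 0 0 0 0" --pt "1 0 0 0 0"

```text
t: 37.05
eef_pos: [639.3, 100.1, 52.0]
tcp_rot: [0.125, 1.568, 0.27]
ft_force: [-3.8, 5.9, 15.0]
opening: 0.373
```

>>> apply_moves --pt "1 1 0.2 0 0" --pt "1 0 0 0 0" --pt "1 0 0 0 0"

```text
t: 37.35
eef_pos: [639.4, 100.3, 51.5]
tcp_rot: [0.065, 1.568, 0.21]
ft_force: [-3.3, 5.5, 20.0]
opening: 0.377
```

>>> apply_moves --pt "1 1 0.2 0 0" --pt "1 0 0 0 0" --pt "1 0 0 0 0"

```text
t: 37.65
eef_pos: [639.5, 100.4, 51.1]
tcp_rot: [-0.011, 1.567, 0.134]
ft_force: [-4.8, 5.4, 24.9]
opening: 0.378
```

It has bound at 25 N. I'll release, back off and check.

>>> apply_moves --pt "0 0 0 0 0" --pt "0 0 0 0 0" --pt "0 0 0 0 0" --pt "0 0 0 0 0" --pt "0 0 0 0 0" --pt "0 0 0 0 0" --pt "0 -20 0 0 0" --pt "0 -40 0 0 0" --pt "0 0 0 0 0" --pt "0 0 0 0 0"

```text
t: 38.65
eef_pos: [638.9, 99.8, 109.1]
tcp_rot: [-0.105, 1.569, 0.039]
ft_force: [-0.7, -1.0, -0.1]
opening: 0.997
```

```bash
python3 -c "
from h import *
s,M=go([*car(0,-31),57]);c=grab('wrist','ww4');grab('scene','sh5')
from crop import *
I=cv2.convertScaleAbs(cv2.resize(cv2.imread('pics/ww4.png')[60:360,140:430],None,fx=1.3,fy=1.3),alpha=1.2)
cv2.imwrite('pics/m10.png',np.hstack([I,crop('sh5',170,155,100,95,4,400,390)]))"
```

```text
t38.6 [638.85  99.77 109.08] psi 8.29 xax [ 0.  0. -1.] F [-0.72 -1.01 -0.12] op 94.7mm q [ 0.05  0.65  1.62 -0.    0.88 -0.09]
tool shift [52.08 -4.19  0.03]
```

View pics/m10.png

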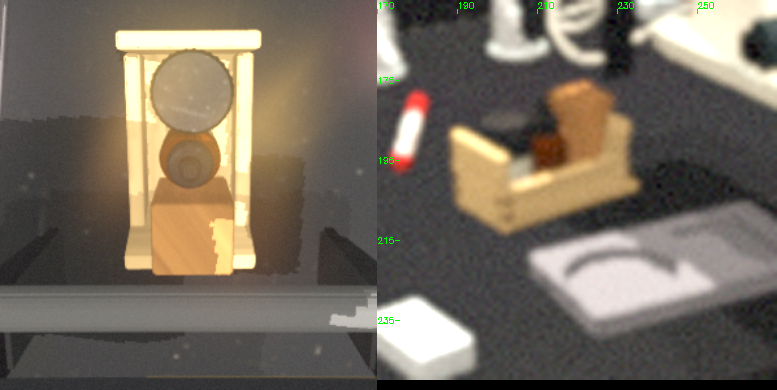

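The view shows the wedge seated between the bottle and the leaning board, with everything upright. I'll give it one confirming push with shut fingertips on the wedge top.

>>> apply_moves --pt "1 0 -4 0 0" --pt "1 0 0 0 0" --pt "1 0 0 0 0" --pt "1 0 0 0 0" --pt "1 0 0 0 0" --pt "1 0 0 0 0" --pt "1 0 0 0 0" --pt "1 0 0 0 0" --pt "1 0 0 0 0" --pt "1 0 0 0 0"

```text
t: 39.75
eef_pos: [639.2, 95.9, 108.5]
tcp_rot: [0.601, 1.571, 0.745]
ft_force: [-1.1, 0.2, 0.2]
opening: 0.212
```

>>> apply_moves --pt "1 15 0 0 0" --pt "1 6 0 0 0" --pt "1 3 0 0 0" --pt "1 2 0 0 0" --pt "1 0 0 0 0" --pt "1 0 0 0 0"

```text
t: 40.35
eef_pos: [639.3, 95.9, 82.6]
tcp_rot: [0.12, 1.57, 0.265]
ft_force: [0.2, 0.4, 0.1]
opening: 0.007
```

>>> apply_moves --pt "1 1 0 0 0" --pt "1 0 0 0 0" --pt "1 0 0 0 0"

```text
t: 40.65
eef_pos: [639.2, 95.9, 81.6]
tcp_rot: [0.128, 1.571, 0.272]
ft_force: [0.1, 0.0, 0.2]
opening: 0.006
```

>>> apply_moves --pt "1 1 0 0 0" --pt "1 0 0 0 0" --pt "1 0 0 0 0"

```text
t: 40.95
eef_pos: [639.2, 95.9, 80.6]
tcp_rot: [0.152, 1.57, 0.297]
ft_force: [-1.2, 0.3, 2.8]
opening: 0.004
```

>>> apply_moves --pt "1 1 0 0 0" --pt "1 0 0 0 0" --pt "1 0 0 0 0"

```text
t: 41.25
eef_pos: [639.4, 95.9, 80.5]
tcp_rot: [-0.027, 1.57, 0.118]
ft_force: [-2.4, -0.5, 11.8]
opening: 0.005
```

>>> apply_moves --pt "1 1 0 0 0" --pt "1 0 0 0 0" --pt "1 0 0 0 0"

```text
t: 41.55
eef_pos: [639.6, 96.0, 80.4]
tcp_rot: [-0.047, 1.569, 0.098]
ft_force: [-4.7, -0.1, 17.6]
opening: 0.006
```

>>> apply_moves --pt "1 1 0 0 0" --pt "1 0 0 0 0" --pt "1 0 0 0 0"

```text
t: 41.85
eef_pos: [639.9, 96.1, 80.1]
tcp_rot: [-0.037, 1.568, 0.108]
ft_force: [-5.5, 0.8, 23.5]
opening: 0.005
```

The wedge did not move under 23 N, and its foot is at about 15 mm, so it's tight. Now the counter.

>>> apply_moves --pt "1 -20 0 0 0" --pt "1 -35 0 0 0" --pt "1 -35 0 0 0" --pt "0 0 13.7 -31.7 0" --pt "0 0 13.7 -31.7 0" --pt "0 0 13.7 -31.7 0" --pt "0 0 13.7 -31.7 0" --pt "0 0 13.7 -31.7 0" --pt "0 0 13.7 -31.7 0" --pt "0 0 0 0 0"

```text
t: 42.85
eef_pos: [435.5, 150.3, 167.5]
tcp_rot: [3.082, 1.569, -3.055]
ft_force: [-0.2, -0.6, -0.7]
opening: 0.534
```

>>> apply_moves --pt "0 0 0 0 -8.3" --pt "0 0 0 0 -8.3" --pt "0 0 0 0 -8.3" --pt "0 0 0 0 -8.3" --pt "0 0 0 0 -8.3" --pt "0 0 0 0 -8.3" --pt "0 0 0 0 -8.3" --pt "0 0 0 0 -8.3" --pt "0 0 0 0 0" --pt "0 0 0 0 0"

```text
t: 43.85
eef_pos: [439.5, 149.7, 167.4]
tcp_rot: [-0.699, 1.571, 0.6]
ft_force: [-0.7, -0.1, 0.4]
opening: 1.003
```

```bash
python3 -c "
from h import *
s,M=go([358.7,300.8,23])"
```

```text
t43.9 [439.5  149.71 167.4 ] psi 74.43 xax [ 0.  0. -1.] F [-0.7  -0.14  0.36] op 95.3mm q [ 0.19  0.35  2.01  0.    0.79 -1.11]
tool shift [144.4  118.41 123.84]
```

>>> apply_moves --pt "0 0 23.7 24.8 0" --pt "0 0 23.7 24.8 0" --pt "0 0 23.7 24.8 0" --pt "0 0 23.7 24.8 0" --pt "0 0 23.7 24.8 0" --pt "0 0 0 0 0" --pt "0 0 0 0 0"

```text
t: 44.55
eef_pos: [357.4, 301.0, 167.4]
tcp_rot: [-1.562, 1.571, -0.259]
ft_force: [-1.3, 0.1, -1.5]
opening: 0.998
```

```bash
python3 -c "
from h import *
s,M=go([358.7,300.8,23]);c=grab('wrist','wk1')
m=(c['pixels'].min(2)>110).astype(np.uint8)*255;m[:100]=0;m[270:]=0
for k in cv2.findContours(m,cv2.RETR_EXTERNAL,cv2.CHAIN_APPROX_NONE)[0]:
    if cv2.contourArea(k)>200:
        print(cv2.boundingRect(k),cv2.contourArea(k)); (u,v),r=cv2.minEnclosingCircle(k); print(u,v,r,onz(c,(u,v),28),onz(c,(u,v),14))
cv2.imwrite('pics/m11.png',c['pixels'][:330,:,::-1])
"
```

```text
t44.5 [357.38 301.   167.39] psi 74.65 xax [ 0. -0. -1.] F [-1.3   0.07 -1.49] op 94.9mm q [ 0.56  0.35  2.   -0.    0.79 -0.74]
tool shift [144.39  -1.31   0.16]
(451, 249, 33, 21) 402.5
467.0 259.0 18.868061065673828 [449.86 434.26  28.  ] [457.13 439.72  14.  ]
(261, 161, 53, 62) 2213.0
288.3097229003906 190.9439697265625 31.179615020751953 [352.26 303.2   28.  ] [354.96 302.53  14.  ]
(0, 100, 326, 84) 13653.5
162.5 112.5 162.98016357421875 [266.56 225.54  28.  ] [265.26 221.24  14.  ]
```

View pics/m11.png

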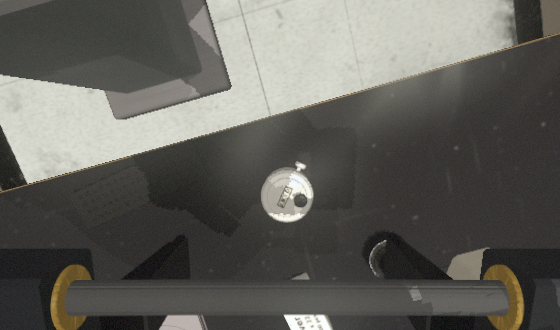

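The counter is at (287,195), and its knob at (301,166) is well away from both jaws. The eyepiece at (380,258) is clear of the fingers.

```bash
python3 -c "
from h import *
c=load('wk1');s,M=st()
p=onz(c,(287.5,195.7),28);print(p,M.T@(p-s['eef_pos']))
for n in('wk1',): 
    q=load('wL1');print(tri(c,(287.5,195.7),q,(316.2,170.3)))"
```

```text
t44.6 [357.73 300.46 167.4 ] psi 74.61 xax [ 0. -0. -1.] F [ 0.11 -0.75  0.37] op 94.8mm q [ 0.56  0.35  2.   -0.    0.79 -0.74]
[355.92 301.5   28.  ] [139.4    2.04   0.53]
(array([357.56, 300.64,  20.18]), np.float64(0.8857080506367113))
```

>>> apply_moves --pt "0 40 1 0 0" --pt "0 40 0 0 0" --pt "0 40 0 0 0" --pt "0 24 0 0 0" --pt "0 0 0 0 0" --pt "1 0 0 0 0" --pt "1 0 0 0 0" --pt "1 0 0 0 0" --pt "1 0 0 0 0" --pt "1 0 0 0 0"

```text
t: 45.6
eef_pos: [356.7, 301.1, 24.1]
tcp_rot: [-0.725, 1.57, 0.579]
ft_force: [0.2, 0.1, -0.7]
opening: 0.637
```

>>> apply_moves --pt "1 0 0 0 0" --pt "1 0 0 0 0" --pt "1 0 0 0 0" --pt "1 0 0 0 0" --pt "1 0 0 0 0"

```text
t: 46.1
eef_pos: [356.5, 301.0, 23.5]
tcp_rot: [-0.403, 1.571, 0.901]
ft_force: [-0.9, 0.1, 4.4]
opening: 0.447
```

```bash
python3 -c "
from h import *
st()
C1=load('wC1');C2=load('wC2')
# tray circle centre & recess corners check
print(onz(C1,(266.5,204.5),14),onz(C1,(343,204.5),14))"
```

```text
t46.1 [356.55 301.01  23.53] psi 74.70 xax [ 0.  0. -1.] F [-0.93  0.12  4.37] op 42.4mm q [ 0.56  0.61  2.12  0.    0.41 -0.74]
[484.54 148.05  14.  ] [484.5   69.69  14.  ]
```

Opening is 42.4 mm, so the counter is held. I'll carry it to the round recess.

>>> apply_moves --pt "1 -20 0 0 0" --pt "1 -30 0 0 0" --pt "1 -30 0 0 0" --pt "1 0 -27.6 -19.3 0" --pt "1 0 -27.6 -19.3 0" --pt "1 0 -27.6 -19.3 0" --pt "1 0 -27.6 -19.3 0" --pt "1 0 -27.6 -19.3 0" --pt "1 0 -27.6 -19.3 0" --pt "1 0 0 0 0"

```text
t: 47.1
eef_pos: [487.9, 143.1, 103.2]
tcp_rot: [-1.373, 1.57, -0.073]
ft_force: [0.2, 0.8, -0.5]
opening: 0.443
```

>>> apply_moves --pt "1 0 0 0 0" --pt "1 0 0 0 0"

```text
t: 47.3
eef_pos: [484.9, 145.9, 103.2]
tcp_rot: [1.858, 1.57, -3.121]
ft_force: [0.1, 0.6, -0.9]
opening: 0.449
```

```bash
python3 -c "
from h import *
s,M=go([486,145.7,28]);c=grab('wrist','wk2')
m=(c['pixels'].min(2)>90).astype(np.uint8)
print(proj(c,[[483,148.3,14],[431.5,190,14],[431.5,28,14],[s['eef_pos'][0],s['eef_pos'][1],81]]))"
```

```text
t47.3 [484.95 145.94 103.21] psi 74.72 xax [-0. -0. -1.] F [ 0.12  0.62 -0.89] op 42.6mm q [ 0.16  0.5   1.97  0.    0.67 -1.14]
tool shift [75.21 -1.15  0.06]
[[290.15 209.57]
 [331.19 119.04]
 [ 97.92 184.04]
 [287.98 245.74]]
```

>>> apply_moves --pt "1 25 -1 0 0" --pt "1 25 0 0 0" --pt "1 12 0 0 0" --pt "1 8 0 0 0" --pt "1 4 0 0 0" --pt "1 0 0 0 0" --pt "1 0 0 0 0"

```text
t: 48.05
eef_pos: [486.9, 145.4, 30.0]
tcp_rot: [-1.067, 1.57, 0.237]
ft_force: [0.4, -0.3, -1.0]
opening: 0.445
```

>>> apply_moves --pt "1 1 0 0 0" --pt "1 0 0 0 0" --pt "1 0 0 0 0"

```text
t: 48.35
eef_pos: [486.8, 145.3, 28.7]
tcp_rot: [-1.014, 1.57, 0.29]
ft_force: [0.5, 0.5, -2.0]
opening: 0.448
```

>>> apply_moves --pt "1 0.8 0 0 0" --pt "1 0 0 0 0" --pt "0 0 0 0 0" --pt "0 0 0 0 0" --pt "0 0 0 0 0" --pt "0 0 0 0 0" --pt "0 0 0 0 0" --pt "0 -15 0 0 0" --pt "0 -35 0 0 0" --pt "0 -35 0 0 0"

```text
t: 49.35
eef_pos: [486.3, 145.2, 113.2]
tcp_rot: [1.945, 1.569, -3.035]
ft_force: [0.7, 0.1, -0.3]
opening: 0.989
```

```bash
python3 -c "
from h import *
st()
t=load('top0');w=load('wL1');l2=load('wL2')
for p in((132,218),(138,175),(142,160)): print('top',p,[onz(t,p,z)[:2].round() for z in(0,100,200,300)])
for p in((190,62),(178,68),(192,20)): print('w',p,[onz(w,p,z)[:2].round() for z in(0,50,100,150)])
for p in ((132,218),(125,219),(120,219)):
  for q in ((190,62),(178,68),(150,68)): print(p,q,tri(t,p,w,q))"
```

```text
t49.4 [486.25 145.2  113.25] psi 74.69 xax [-0. -0. -1.] F [ 0.7   0.06 -0.25] op 93.9mm q [ 0.16  0.48  1.96  0.    0.7  -1.14]
top (132, 218) [array([459., 415.]), array([453., 381.]), array([447., 348.]), array([441., 315.])]
top (138, 175) [array([568., 402.]), array([552., 370.]), array([537., 338.]), array([521., 305.])]
top (142, 160) [array([606., 393.]), array([587., 361.]), array([568., 330.]), array([550., 298.])]
w (190, 62) [array([460., 423.]), array([454., 411.]), array([447., 398.]), array([440., 386.])]
w (178, 68) [array([455., 435.]), array([449., 421.]), array([443., 407.]), array([437., 394.])]
w (192, 20) [array([497., 418.]), array([486., 407.]), array([474., 395.]), array([463., 383.])]
(132, 218) (190, 62) (array([463.63, 431.13, -42.97]), np.float64(5.9016475955044285))
(132, 218) (178, 68) (array([ 474.53,  485.01, -198.5 ]), np.float64(10.808819284004159))
(132, 218) (150, 68) (array([451.99, 421.08,  50.56]), np.float64(44.66805111397383))
(125, 219) (190, 62) (array([450.51, 403.75,  81.2 ]), np.float64(2.680163501607453))
(125, 219) (178, 68) (array([457.7 , 441.37, -24.34]), np.float64(0.11030460101436522))
(125, 219) (150, 68) (array([461.53, 471.5 , -69.79]), np.float64(26.972000156336453))
(120, 219) (190, 62) (array([443.65, 388.03, 153.33]), np.float64(9.071403227981284))
(120, 219) (178, 68) (array([448.91, 416.38,  75.36]), np.float64(7.610549931155016))
(120, 219) (150, 68) (array([463.33, 485.23, -89.09]), np.float64(13.915808289092057))
```

The counter is released. I'll take the carton by its ends, with the jaws along x, which keeps the gripper body clear of the left microscope.

>>> apply_moves --pt "0 -30 0 0 8.4" --pt "0 0 0 0 8.4" --pt "0 0 0 0 8.4" --pt "0 0 0 0 8.4" --pt "0 0 0 0 8.4" --pt "0 0 0 0 8.4" --pt "0 0 0 0 8.3" --pt "0 0 0 0 8.3" --pt "0 0 0 0 0" --pt "0 0 0 0 0"

```text
t: 50.35
eef_pos: [486.6, 145.3, 142.6]
tcp_rot: [2.752, 1.571, 2.89]
ft_force: [-0.6, 0.3, -0.0]
opening: 0.999
```

>>> apply_moves --pt "0 0 22 0.6 0" --pt "0 0 22 0.6 0" --pt "0 0 22 0.6 0" --pt "0 0 0 0 0" --pt "0 0 0 0 0"

```text
t: 50.85
eef_pos: [479.5, 211.0, 142.6]
tcp_rot: [-2.622, 1.571, -2.484]
ft_force: [0.9, -0.2, 0.2]
opening: 1.0
```

```bash
python3 -c "
from h import *
s,M=go([470,286.1,22]);c=grab('wrist','wk3')
def corners(c,lo):
    m=(c['pixels'].min(2)>lo).astype(np.uint8)*255;m=cv2.morphologyEx(m,cv2.MORPH_CLOSE,np.ones((7,7)));m[250:]=0
    for k in cv2.findContours(m,cv2.RETR_EXTERNAL,cv2.CHAIN_APPROX_NONE)[0]:
        if cv2.contourArea(k)>800:
            r=cv2.minAreaRect(k);w=np.array([onz(c,p,18) for p in cv2.boxPoints(r)]);d=[w[i]-w[i-1] for i in (1,2)]
            print(cv2.boundingRect(k),w.mean(0),[np.linalg.norm(e).round(1) for e in d],[np.degrees(np.arctan2(e[1],e[0])).round(1) for e in d])
corners(c,130);corners(c,90)
from crop import *
grab('top','tk3')
cv2.imwrite('pics/last.png',c['pixels'][:,:,::-1])"
```

```text
t50.9 [479.45 210.95 142.57] psi 7.90 xax [-0. -0. -1.] F [ 0.9  -0.23  0.17] op 95.0mm q [ 0.29  0.46  1.9  -0.    0.79  0.15]
tool shift [120.57  75.74   0.97]
(243, 77, 86, 51) [469.97 285.75  18.  ] [np.float64(61.6), np.float64(34.9)] [np.float64(9.2), np.float64(-79.0)]
(0, 0, 54, 155) [284.56 274.13  18.  ] [np.float64(35.2), np.float64(105.3)] [np.float64(8.9), np.float64(-91.3)]
(222, 220, 124, 30) [481.83 184.53  18.  ] [np.float64(97.6), np.float64(24.4)] [np.float64(7.8), np.float64(-80.1)]
(236, 60, 129, 99) [481.03 281.3   18.  ] [np.float64(69.7), np.float64(91.4)] [np.float64(95.8), np.float64(7.8)]
(0, 0, 54, 155) [284.56 274.13  18.  ] [np.float64(35.2), np.float64(105.3)] [np.float64(8.9), np.float64(-91.3)]
```

The new measurement gives the carton at (470, 285.8), 61.6×34.9 mm, with its long axis at about 9.2°.

>>> apply_moves --pt "0 0 25 0.4 0" --pt "0 0 25 0.4 0" --pt "0 0 25.5 0.2 0" --pt "0 0 0 0 -1.3" --pt "0 40 0 0 0" --pt "0 40 0 0 0" --pt "0 0 0 0 0" --pt "0 0 0 0 0"

```text
t: 51.75
eef_pos: [470.8, 285.1, 63.0]
tcp_rot: [-2.883, 1.57, -2.726]
ft_force: [0.2, -0.2, 0.2]
opening: 1.003
```

```bash
python3 -c "
from h import *
s,M=go([470,285.8,22])"
```

```text
t51.8 [470.81 285.06  63.04] psi 8.99 xax [-0. -0. -1.] F [ 0.22 -0.24  0.25] op 95.3mm q [0.42 0.61 1.89 0.   0.64 0.27]
tool shift [41.04  0.87 -0.64]
```

>>> apply_moves --pt "0 25 0.5 -0.5 0" --pt "0 16 0 0 0" --pt "0 0 0 0 0" --pt "0 0 0 0 0" --pt "1 0 0 0 0" --pt "1 0 0 0 0" --pt "1 0 0 0 0" --pt "1 0 0 0 0" --pt "1 0 0 0 0" --pt "1 0 0 0 0"

```text
t: 52.75
eef_pos: [470.0, 286.3, 21.8]
tcp_rot: [0.469, 1.571, 0.627]
ft_force: [-0.5, -0.4, 4.7]
opening: 0.658
```

>>> apply_moves --pt "1 0 0 0 0" --pt "1 0 0 0 0" --pt "1 0 0 0 0"

```text
t: 53.05
eef_pos: [469.9, 286.3, 21.8]
tcp_rot: [0.603, 1.571, 0.76]
ft_force: [-1.1, 0.2, 5.1]
opening: 0.659
```

>>> apply_moves --pt "1 -10 0 0 0" --pt "1 -20 0 0 0" --pt "1 -20 0 0 0" --pt "1 0 0 0 0" --pt "1 0 0 0 0"

```text
t: 53.55
eef_pos: [470.0, 286.3, 71.9]
tcp_rot: [0.343, 1.57, 0.5]
ft_force: [-1.0, -0.3, -0.0]
opening: 0.656
```

```bash
python3 -c "
from h import *
s,M=go([482,69.3,27]); c=grab('top','tk4')
t0=load('top0')
for n,c in(('t0',t0),('k4',c)):
    p=c['pixels'].astype(int); m=((p.min(2)>110)&(p.max(2)-p.min(2)<60)).astype(np.uint8)*255; m[:180]=0;m[235:]=0;m[:,:210]=0;m[:,300:]=0
    k=max(cv2.findContours(cv2.morphologyEx(m,cv2.MORPH_CLOSE,np.ones((5,5))),cv2.RETR_EXTERNAL,cv2.CHAIN_APPROX_NONE)[0],key=cv2.contourArea); r=cv2.minAreaRect(k)
    print(n,r, onz(c,r[0],14)); w=np.array([onz(c,q,14) for q in cv2.boxPoints(r)]);print(w[:,:2])"
```

```text
t53.5 [469.95 286.32  71.87] psi 9.00 xax [ 0.  0. -1.] F [-0.99 -0.29 -0.02] op 62.3mm q [0.43 0.59 1.89 0.   0.66 0.27]
tool shift [  44.79 -216.25  -22.08]
t0 ((253.5, 208.5), (41.0, 67.0), 90.0) [479.65 107.4   14.  ]
[[530.92 190.14]
 [529.72  24.86]
 [428.82  25.61]
 [429.87 189.62]]
k4 ((253.5, 208.5), (41.0, 67.0), 90.0) [479.65 107.4   14.  ]
[[530.92 190.14]
 [529.72  24.86]
 [428.82  25.61]
 [429.87 189.62]]
```

>>> apply_moves --pt "1 -30 0 0 0" --pt "1 0 -36 -3.6 0" --pt "1 0 -36 -3.6 0" --pt "1 0 -36 -3.6 0" --pt "1 0 -36 -3.6 0" --pt "1 0 -36 -3.6 0" --pt "1 0 -36 -3.6 0" --pt "1 0 0 0 4.8" --pt "1 0 0 0 4.8" --pt "1 0 0 0 0"

```text
t: 54.6
eef_pos: [482.0, 69.2, 100.8]
tcp_rot: [3.095, 1.569, 3.082]
ft_force: [-0.4, 0.3, 0.1]
opening: 0.654
```

>>> apply_moves --pt "1 0 0 0 0" --pt "1 0 0 0 0"

```text
t: 54.8
eef_pos: [482.2, 69.8, 101.3]
tcp_rot: [3.061, 1.57, 3.053]
ft_force: [-0.2, 0.1, -0.6]
opening: 0.657
```

```bash
python3 -c "
from h import *
s,M=go([482.3,69.2,27]);grab('wrist','wk5')"
```

```text
t54.8 [482.18  69.78 101.3 ] psi -0.47 xax [-0.  0. -1.] F [-0.23  0.09 -0.6 ] op 62.5mm q [0.01 0.48 2.02 0.   0.64 0.02]
tool shift [74.3  -0.58  0.17]
```

>>> apply_moves --pt "1 25 -0.5 0 0" --pt "1 25 0 0 0" --pt "1 12 0 0 0" --pt "1 8 0 0 0" --pt "1 4 0 0 0" --pt "1 0 0 0 0" --pt "1 0 0 0 0"

```text
t: 55.55
eef_pos: [482.7, 69.1, 28.2]
tcp_rot: [0.103, 1.57, 0.093]
ft_force: [-0.5, -0.3, -0.5]
opening: 0.654
```

>>> apply_moves --pt "1 0.8 0 0 0" --pt "1 0 0 0 0" --pt "1 0 0 0 0"

```text
t: 55.85
eef_pos: [482.5, 69.1, 27.1]
tcp_rot: [0.142, 1.57, 0.132]
ft_force: [0.5, 0.3, -0.7]
opening: 0.655
```

Next: the last millimetre down, release and lift. Then I'll move aside so the camera can see both kits.

>>> apply_moves --pt "1 0.8 0 0 0" --pt "1 0 0 0 0" --pt "0 0 0 0 0" --pt "0 0 0 0 0" --pt "0 0 0 0 0" --pt "0 0 0 0 0" --pt "0 -15 0 0 0" --pt "0 -40 0 0 0" --pt "0 -40 0 0 0" --pt "0 -40 0 0 0"

```text
t: 56.85
eef_pos: [482.0, 69.1, 162.5]
tcp_rot: [3.006, 1.57, 2.996]
ft_force: [1.0, 0.2, -0.4]
opening: 1.001
```

>>> apply_moves --pt "0 -40 0 0 0" --pt "0 0 -20 0 0" --pt "0 0 -20 0 0" --pt "0 0 0 0 0" --pt "0 0 0 0 0"

```text
t: 57.35
eef_pos: [481.8, 29.1, 200.9]
tcp_rot: [2.332, 1.57, 2.32]
ft_force: [0.3, -0.8, 0.0]
opening: 1.001
```

```bash
python3 -c "
from h import *
st();c=grab('wrist','wf');grab('scene','sf');grab('top','tf')
from crop import *
a=cv2.imread('pics/wf.png')[:330,60:460];b=crop('sf',150,150,110,100,3.6,396,330);d=cv2.resize(cv2.imread('pics/tf.png')[120:280,130:330],None,fx=1.6,fy=1.6)
cv2.imwrite('pics/fin.png',np.vstack([np.hstack([a,b]),np.hstack([d,np.zeros((d.shape[0],796-d.shape[1],3),np.uint8)])]))"
```

```text
t57.4 [481.8   29.09 200.95] psi -0.67 xax [-0.  0. -1.] F [ 0.33 -0.76  0.02] op 95.1mm q [-0.08  0.32  1.93  0.    0.89 -0.07]
```

View pics/fin.png

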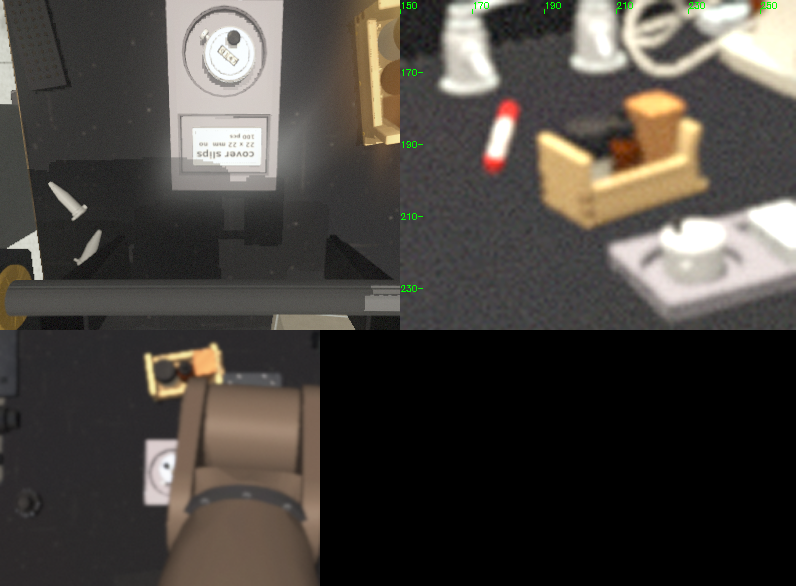

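The last view shows the counter inside the round recess, knob included, and the carton flat in the oblong recess. The carrier kit is upright and wedged, and the eyepiece is still in its place. I'm handing in.

```bash
python3 -c "
from h import *
env.job_done();print(status.state()['t'])"
```

```text
the job is handed in; nothing more can be done
the job is handed in; nothing more can be done
```

Both kits are made up and handed in at about 57 s of the 144 s allowed.

- **Carrier kit:** the objective case stands against the upright board with the oil bottle next to it, and the bottle was kept upright throughout. I drove the wedge in at about 25 N. A second push on its top with shut fingertips, up to 23 N, moved it less than 1 mm. Its foot sits about 15 mm above the bench, inside the 10–22 mm range.
- **Tray kit:** the tally counter is in the round recess, with its knob clear of the rim. The carton lies flat in the oblong recess, long side along the tray's x. I held it by its ends, so that the gripper body stayed away from the left microscope.
- **Last checks:** the final wrist, scene and top views show both kits in place and the gripper clear of everything. The top view shows the spare eyepiece still standing at its spot, but I judged that by eye and did not re-measure it.
- **Disagreements:**
  - My first bottle estimates differed by 7 mm in y, so I looked again before gripping.
  - The tray height measured 16–18 mm against the stated 14 mm.
  - The gripper read 28 mm on the 30 mm bottle.
  - None of these showed up as a fault in the result.

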